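# Fetch the spectacles case from behind the bedside row

## Task

The brown spectacles case lies at the back of the oak caddy, shut in behind a row of three: the amber candle jar, the white lotion bottle and the blue vase. First stand all three on the dark wooden tray, then lay the case the same way up in the middle of the closed book, lengthways along it, and then put each of the three back in the caddy just where it stood before. Keep the three upright throughout, and leave the alarm clock, the white dish and the potted plant alone.

Things in the scene. Friction and masses are not known exactly. Their poses are not given: they have to be found in the camera images.
- candle: scented candle in a straight round amber glass jar with a pale label band and a dark wooden lid: 56 mm diameter (lid 57), 94 mm high, about 0.28 kg, loose; straight sides all the way up. Origin: centre of its underside, z up. It starts in one of the three places of the front row in the caddy; it must come back to the very place where it started.
- lotion: white plastic lotion bottle with a pale green band and a grey cap: body 50 mm diameter with straight sides to 84 mm, then a shoulder and a 30 mm wide cap, 112 mm high in all, about 0.2 kg, loose. Origin: centre of its underside, z up. It starts in the front row of the caddy and must come back to the very place where it started.
- vase: blue stoneware bottle vase with a brass band, empty: body 54 mm diameter with straight sides to 80 mm, then a shoulder to a 26 mm neck, 108 mm high in all, about 0.3 kg, loose. Origin: centre of its underside, z up. It starts in the front row of the caddy and must come back to the very place where it started.
- case: brown hard-shell spectacles case, 160 mm long (its x), 52 mm wide (its y), 34 mm high, rounded edges, a small brass clasp on its -y side, about 0.12 kg, loose. Origin: centre of its underside, z up. It lies at the back of the caddy, its length along the caddy's y, about 10 mm behind the row of three, so that no finger goes down between it and the row; about 30 mm is free between it and the caddy's back rail.
- caddy: open-fronted oak caddy, fixed: 170 mm deep (its x, +x towards the back rail, open side at -x towards the robot), 250 mm wide (its y). Origin: centre of its underside, z up. Its floor is 8 mm above the origin; the back rail and the two end cheeks are 8 mm thick and their tops are 42 mm above the origin. The three in the front row stand at about x = -45 mm and y = -66, 0 and +66 mm, some 10 mm apart, one in each place in any order; the case lies at about x = +19 mm.
- tray: dark brown wooden tray, fixed, with brass bow handles at its two ends: 300 mm (its x) by 160 mm (its y) outside, 284 by 144 mm inside, floor 6 mm above the origin, rim 16 mm high. Origin: centre of its underside, z up. Empty at the start: the side area for the three. It may be at the left or at the right.
- book: closed hardback book with a dark blue cover, lying flat, fixed: 200 mm (its x, along the spine) by 136 mm (its y), 26 mm thick. Origin: centre of its underside, z up; the top cover is 26 mm above the origin. It lies on the other side of the caddy from the tray.
- clock: bystander: white round alarm clock on a small brass foot, 84 mm diameter, 34 mm deep, about 100 mm high, loose. Origin: centre of its underside. Leave alone.
- dish: bystander: small white ceramic dish, 96 mm across, 24 mm high, empty, loose. Origin: centre of its underside. Leave alone.
- plant: bystander: small succulent in a terracotta pot, 68 mm diameter, about 105 mm high, loose. Origin: centre of its underside. Leave alone.
Mind the look-alikes: they are no part of the job. Several things have the shape of the case; the one meant has the colours described above. What is shaped like the candle but red is not meant.

How it is judged:
On the way, in this order (a step that is already met when the one before it is completed fails the run):
1. the candle jar, the lotion bottle and the vase all stand upright on the tray, let go and at rest (x of candle in the frame of tray between -0.13 and 0.13 m and y of candle in the frame of tray between -0.06 and 0.06 m and z of candle in the frame of tray between 0.002 and 0.011 m and angle between each of candle, lotion, vase's own z axis and vertical below 0.12 rad and linear speed of each of candle, lotion, vase below 0.02 m/s and contact force between the fingers and candle below 0.1 N and x of lotion in the frame of tray between -0.13 and 0.13 m and y of lotion in the frame of tray between -0.06 and 0.06 m and z of lotion in the frame of tray between 0.002 and 0.011 m and contact force between the fingers and lotion below 0.1 N and x of vase in the frame of tray between -0.13 and 0.13 m and y of vase in the frame of tray between -0.06 and 0.06 m and z of vase in the frame of tray between 0.002 and 0.011 m and contact force between the fingers and vase below 0.1 N), for 0.2 s.
2. then the spectacles case lies on the middle of the book, lengthways along it, let go and at rest, with the three still on the tray (all of step 1 and horizontal distance between case and book below 0.015 m and angle between the x axis of case and the x axis of book, either way round below 0.2 rad and z of case in the frame of book between 0.022 and 0.031 m and angle between case's own z axis and vertical below 0.12 rad and linear speed of case below 0.02 m/s and contact force between the fingers and case below 0.1 N), for 0.2 s.
At the end, for the whole second after the job is handed in: The case lies the same way up on the book, its centre within 15 mm of the book's centre and its length within 0.2 rad of the book's length; the candle jar, the lotion bottle and the vase each stand upright within 15 mm of where they themselves stood at the start; all four are released and at rest (horizontal distance between case and book below 0.015 m and angle between the x axis of case and the x axis of book, either way round below 0.2 rad and z of case in the frame of book between 0.022 and 0.031 m and angle between each of case, candle, lotion, vase's own z axis and vertical below 0.12 rad and linear speed of each of case, candle, lotion, vase below 0.02 m/s and contact force between the fingers and case below 0.1 N and distance of each of candle, lotion, vase from where it was at the start of the episode below 0.015 m and contact force between the fingers and candle below 0.1 N and contact force between the fingers and lotion below 0.1 N and contact force between the fingers and vase below 0.1 N); the robot touches nothing.
It fails at once if one of the three from the row is tipped over (more than 0.6 rad) (angle between any of candle, lotion, vase's own z axis and vertical above 0.6 rad).
It fails at once if the alarm clock, the dish or the plant is moved by more than 20 mm (distance of any of clock, dish, plant from where it was at the start of the episode above 0.02 m).
It also fails if it takes over 136 s, if anything falls off the work surface, if the arm or the gripper's body presses on something with over 40 N, if the wrist force passes 120 N, or if a joint passes its speed limit or range.

## Robot

A 6-joint arm with a two-finger parallel gripper is mounted at the origin on the work surface. World frame = base frame: x ahead of the robot, y to its left, z up, the work surface at z = 0. Lengths are in m, angles in rad, forces in N, time in s.
With the tool pointing down it reaches from about 0.35 to 0.8 m from the base axis. Payload 7.3 kg.
Tool frame: the origin (TCP) lies at the very end of the fingers, on their centre line; the grasp point (between the pads) lies 19 mm behind it (bot.grip_point_offset is the distance from the TCP to the grasp point, in m); z points along the fingers, y is the direction in which the jaws open and shut (so a half turn about z gives the same grasp; the last joint's range is limited). The gripper opens to 85 mm and grips with 20 to 120 N. Pads are 22 mm wide; open, the fingers measure 114 mm over their backs; the gripper's body (76 mm by 85 mm) begins 54 mm behind the grasp point. The pads swing forward as they close: fully open they stand 13 mm farther back than shut.
Start: joints at [0.989, 0.342, 1.524, -0, 1.275, -0.146], TCP at [0.222, 0.476, 0.205] pointing down, gripper open.
Joint ranges: [-2.53, 2.53], [-0.77, 2.02], [0.04, 2.7], [-1, 4.14], [0.28, 2.66], [-3.11, 3.11]. Speed limits (rad/s): [2.57, 2.57, 3.14, 3.14, 3.14, 3.14].

## Interface

Orientations are given as a unit quaternion [w, x, y, z].
In Python, from workcell import bot gives the robot as it stands. The module is installed in compiled form; this text tells all that it offers.
- The arm moves only by the tool carry_out, never from a script. Its argument "targets" is a list of rows, each a list of 7 numbers: the shift along the tool's x, y, z in cm, then the turn, a rotation vector about the tool's x, y, z in rad, then the opening, from 0 (shut) to 1 (fully open). In form: [[tx, ty, tz, wx, wy, wz, jaw], ...]. A call has 1 to 5 rows; each row is the pose to reach, as a shift and turn from the pose measured when the call began, along the tool's axes at that moment; what a row does not reach only later rows make up. A row lasts 1/10 s, in which the tool goes at most 50 mm and 8.59 degrees, less where a joint would pass 70% of its speed; a pose out of reach is approached as far as the arm can. A call with a gripper value outside its range is refused whole. The fingers move at their own pace and stop on an object; "squeeze" is the grip in N (left out, the last holds). Time passes only in rows, so rows that repeat a pose let the fingers close. It gives the time, the measured TCP pose, the force and the opening at its end, in the units of the state.
- bot.read_state(): the state, without advancing time (a new reading comes with each control period).
- bot.snapshot(name): name is "scene" or "top"; returns a dict with "pixels" (384x512x3 uint8, red, green, blue), "range_z" (384x512 float32, m along the optical axis (not along the pixel's ray), 0 where there is no reading), "fx", "fy", "cx", "cy" (pixels), "dist_coeffs" ([k1, k2, p1, p2, k3] as OpenCV has them; the pictures are not rectified), "xyz" and "rotation" of the camera in the world. Camera axes: x right, y down, z forward; pixel columns grow to the right and rows downward; lengths in m; the calibration is good to about 2 mm. A picture is of the moment at which its call begins.
- bot.finish_job(): hands the job in, once; it reports no verdict.
Trained networks look in a picture, given as the dict that the camera call returned (one of the last four; its "shot" number tells which), for a name from the list of things; names that differ only in an ending like _2 or _b are one class to them, and where a whole thing is asked for, a point or a joint stands for the part that bears it (a point fixed in the world has none). Each returns a list of dicts, best first, with "p" (0 to 1); they miss things now and then, are a little off and sometimes report something else, mostly with a low value. They report only what shows in the picture. A call takes as long as a camera call. They do not tell look-alikes from the thing itself.
- bot.outline_of(label, picture): "region" (384x512 bool, what is visible of it) and "extent" ([left, top, right, bottom] in pixels, round what is visible of it).
The state is a dict: "t": time; "q": joint angles; "joint_velocities": joint speeds; "joint_torque": joint torques, N m; "position": TCP position; "tcp_rot": TCP orientation; "ft_force": force on the tool from outside, world axes, zero at the start; "torque": the same for the moment, N m; "width": finger opening in m.
Only numpy, scipy, OpenCV 4.12 (cv2) and the standard library are available. Lean on these libraries where they do the work, as an engineer would, in place of code of your own. Each camera call takes 0.05 s, during which the arm holds its last target.

## Working session

There is one attempt and no reset: what is moved stays moved. The work goes in short steps, Python scripts to look and compute and a tool call to move; the robot and the scene stay as the last step left them, time stands still between calls to the robot, and variables do not carry over. Pictures are saved under pics/ and viewed, and the job is handed in when it is done.

Besides the shell and the picture viewer there is one more tool, called after ">>>" as name([rows], argument=value, ...), one row to a line, values as JSON. carry_out: Moves the arm, as the interface text tells. Its arguments: {"type":"object","properties":{"targets":{"type":"array"},"squeeze":{"type":"number"}},"required":["targets"]}

```bash
mkdir -p pics; ls; python3 - <<'E'
from workcell import bot
import cv2,numpy as np
s=bot.read_state(); print({k:np.round(v,4).tolist() for k,v in s.items()})
for n in ("scene","top"):
    p=bot.snapshot(n); cv2.imwrite(f"pics/{n}0.png",cv2.resize(p["pixels"][:,:,::-1],(768,576),interpolation=cv2.INTER_CUBIC))
    print(n,p["shot"],p["fx"],p["fy"],p["cx"],p["cy"],p["dist_coeffs"],p["xyz"],np.round(p["rotation"],3).tolist())
print(bot.grip_point_offset)
E
```

```text
pics
{'t': 0.0, 'q': [0.989, 0.3427, 1.525, 0.0, 1.2754, -0.146], 'joint_velocities': [-0.0003, -0.0018, 0.0006, -0.0016, -0.0031, 0.0001], 'joint_torque': [0.0006, -43.3678, -24.6009, -0.0001, 0.0078, 0.0], 'position': [0.2214, 0.4756, 0.2043], 'tcp_rot': [-0.0003, 0.2162, 0.9764, -0.0007], 'ft_force': [0.7599, -0.0736, -0.5595], 'torque': [0.0124, 0.0073, -0.0001], 'width': 0.085}
scene 1 423.3614095032309 423.3614095032309 260.23412620818 186.69190387244 [-0.12836868  0.          0.          0.          0.        ] [1.02669408 0.39382264 0.9204797 ] [-0.138, 0.437, 0.844, -0.28]
top 2 349.2506604250484 349.2506604250484 259.943647076385 188.72392237377738 [-0.08225315  0.          0.          0.          0.        ] [0.39729195 0.00976571 1.20340901] [-0.026, 0.716, -0.697, 0.026]
0.0187
```

View pics/scene0.png

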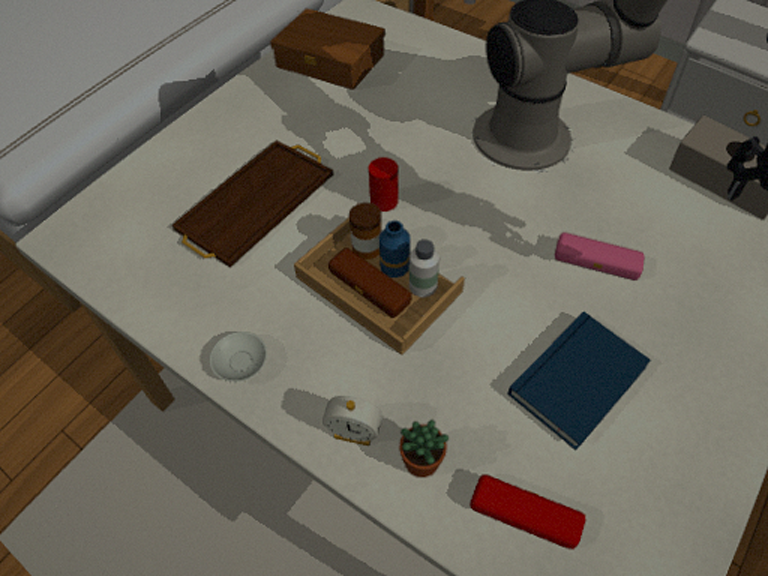

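View pics/top0.png

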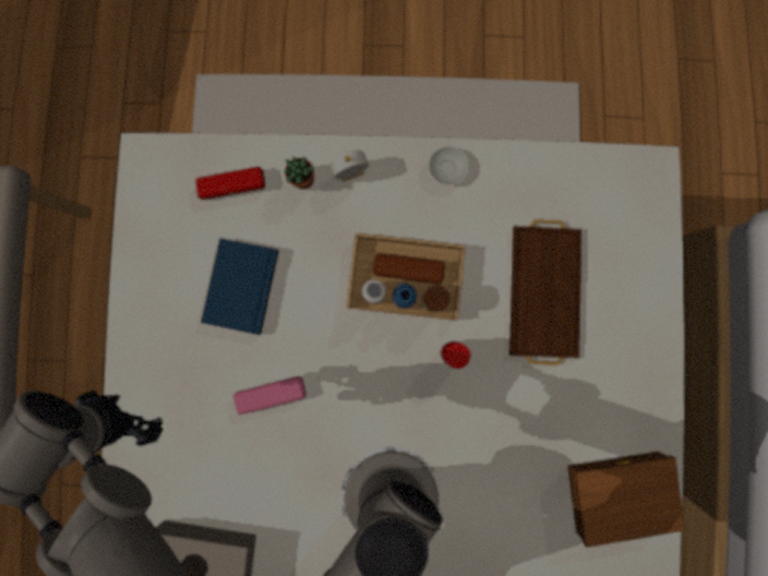

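Scene view (768x576 picture): the brown case at (370,282) lies in the caddy behind candle (366,230), vase (395,250) and lotion (424,268). The look-alikes are the pink case (600,256), the red case (528,510) and the red cylinder (384,184). The tray is at (255,200) and the book at (580,380). Next I measure these.

```bash
cat > h.py <<'E'
from workcell import bot
import cv2,numpy as np
from scipy.spatial.transform import Rotation as R
def q2R(q): q=np.asarray(q); return R.from_quat([q[1],q[2],q[3],q[0]]).as_matrix()
def cam(p):
    K=np.array([[p["fx"],0,p["cx"]],[0,p["fy"],p["cy"]],[0,0,1]]); return K,np.array(p["dist_coeffs"],float),q2R(p["rotation"]),np.array(p["xyz"])
def cloud(p):
    K,d,Rm,t=cam(p); v,u=np.mgrid[0:384,0:512]
    un=cv2.undistortPoints(np.stack([u,v],-1).reshape(-1,1,2).astype(np.float64),K,d).reshape(384,512,2)
    z=p["range_z"].astype(float); c=np.stack([un[...,0]*z,un[...,1]*z,z],-1)
    return c@Rm.T+t, z>0
def proj(p,X):
    K,d,Rm,t=cam(p); Xc=(np.atleast_2d(X)-t)@Rm
    return cv2.projectPoints(Xc,np.zeros(3),np.zeros(3),K,d)[0].reshape(-1,2)
def save(p,name,box=None,scale=None):
    im=p["pixels"][:,:,::-1]
    if box: l,t,r,b=box; im=im[t:b,l:r]
    s=scale or min(768/im.shape[1],576/im.shape[0])
    cv2.imwrite("pics/"+name,cv2.resize(im,None,fx=s,fy=s,interpolation=cv2.INTER_CUBIC))
E
python3 - <<'E'
from h import *
P={n:bot.snapshot(n) for n in("scene","top")}
import pickle; pickle.dump(P,open("p0.pkl","wb"))
C={n:cloud(P[n]) for n in P}
for lab in "candle lotion vase case caddy tray book clock dish plant".split():
  for n in P:
    for o in bot.outline_of(lab,P[n])[:4]:
        if o["p"]<0.2: continue
        m=o["region"]&C[n][1]; X=C[n][0][m]
        zt=np.percentile(X[:,2],97); top=X[X[:,2]>zt-0.008]
        rect=cv2.minAreaRect((top[:,:2]*1000).astype(np.float32))
        ctr=(np.array(o["extent"][:2])+o["extent"][2:])/2
        print(lab,n,round(o["p"],2),"px",ctr,"ztop%.4f zlow%.4f"%(zt,np.percentile(X[:,2],3)),"rect",np.round(rect[0],1),np.round(rect[1],1),round(rect[2],1),"n",len(top), "mean",np.round(top.mean(0),4), P[n]["pixels"][o["region"]].mean(0).astype(int))
E
```

```text
candle scene 0.94 px [243.55 152.45] ztop0.1051 zlow0.0149 rect [452.3 -80.3] [54.4 55.8] 66.3 n 290 mean [ 0.4532 -0.0797  0.1026] [55 39 24]
candle scene 0.89 px [256.7  120.85] ztop0.0974 zlow0.0028 rect [ 366.2 -103.6] [139.4  53.4] 37.0 n 235 mean [ 0.3361 -0.1275  0.0944] [81  9  7]
candle top 0.78 px [290.  199.2] ztop0.1053 zlow0.0099 rect [451.  -84.6] [53.8 54.2] 27.2 n 246 mean [ 0.4512 -0.0846  0.1015] [57 35 19]
candle top 0.5 px [306.3 236. ] ztop0.0971 zlow0.0598 rect [ 332.  -132.7] [54.3 52.3] 65.4 n 240 mean [ 0.3314 -0.1327  0.0936] [97 20 18]
candle top 0.42 px [271.35 177.75] ztop0.0447 zlow0.0334 rect [520.9 -26.7] [155.6  50.7] 83.5 n 624 mean [ 0.5202 -0.0278  0.0409] [70 34 15]
lotion scene 0.97 px [280.05 177.95] ztop0.1215 zlow0.0088 rect [465.3  50.4] [28.9 27.3] 67.9 n 107 mean [0.4659 0.0513 0.1199] [81 83 76]
lotion top 0.48 px [248.55 193.95] ztop0.1212 zlow0.0662 rect [463.5  48.5] [25.3 25.1] 2.0 n 69 mean [0.4635 0.0485 0.1184] [97 92 88]
vase scene 0.64 px [264.2 166.2] ztop0.1182 zlow0.0138 rect [456.8 -16.1] [29.  27.6] 59.5 n 96 mean [ 0.4578 -0
[... 3130 characters left out ...]
t scene 0.62 px [170.35 135.75] ztop0.0180 zlow0.0027 rect [ 479.4 -342.3] [167.3 333.6] 88.4 n 1039 mean [ 0.4908 -0.3374  0.015 ] [47 27 11]
plant scene 0.44 px [157.3  236.65] ztop0.0258 zlow0.0033 rect [ 763.5 -112. ] [91.8 91.5] 81.6 n 319 mean [ 0.7608 -0.1201  0.0223] [112 115 105]
plant top 0.64 px [201.55 115.8 ] ztop0.1006 zlow0.0118 rect [723.3 221.8] [37.2 39.4] 66.9 n 59 mean [0.7264 0.222  0.0975] [49 50 36]
plant top 0.52 px [290.35 198.55] ztop0.1053 zlow0.0128 rect [450.6 -84.1] [53.7 52.8] 26.6 n 238 mean [ 0.4506 -0.084   0.1015] [57 34 19]
plant top 0.46 px [247.95 193.65] ztop0.1212 zlow0.0110 rect [463.5  48.5] [25.3 25.1] 2.0 n 69 mean [0.4635 0.0485 0.1184] [97 92 87]
```

```bash
cat >> h.py <<'E'
def to(x,y,z,deg):
    s=bot.read_state(); Rc=q2R(s["tcp_rot"]); p=np.array(s["position"])
    a=np.radians(deg); Y=np.array([np.cos(a),np.sin(a),0]); Z=np.array([0,0,-1.]); Rt=np.stack([np.cross(Y,Z),Y,Z],1)
    d=Rc.T@(np.array([x,y,z])-p)*100; w=R.from_matrix(Rc.T@Rt).as_rotvec()
    yaw=np.degrees(np.arctan2(Rc[1,1],Rc[0,1]))
    print("t%.2f pos %s yaw %.1f tilt %.3f w %.4f F %s q6 %.2f"%(s["t"],np.round(p,4),yaw,np.arccos(min(1,-Rc[2,2])),s["width"],np.round(s["ft_force"],1),s["q"][5]))
    print("  -> shift cm",np.round(d,2),"turn",np.round(w,3))
E
python3 - <<'E'
from h import *
import pickle
P=pickle.load(open("p0.pkl","rb"))
save(P["scene"],"crop_case.png",(190,120,320,240))
to(.4517,-.0825,.20,-5)
E
```

```text
t1.20 pos [0.2216 0.476  0.205 ] yaw 65.0 tilt 0.000 w 0.0854 F [-0.7 -0.4 -0.5] q6 -0.15
  -> shift cm [-44.43 -40.91   0.5 ] turn [ 0.    -0.     1.222]
```

View pics/crop_case.png

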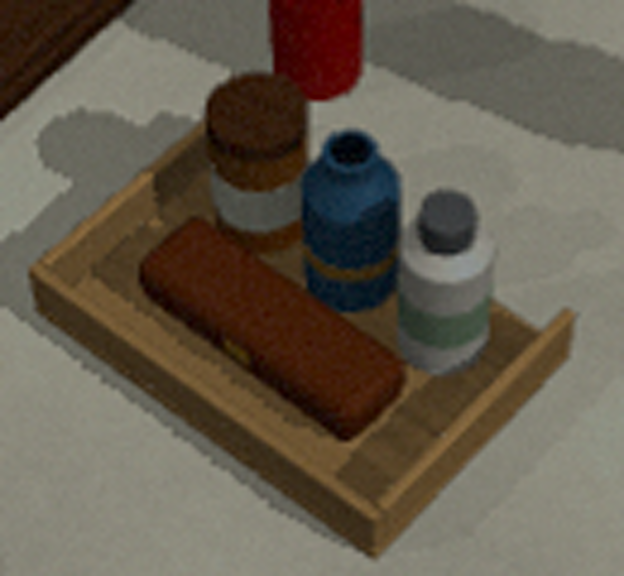

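The crop shows the brown case with its brass clasp at (235,345). In front of it stand the amber jar (258,160), the blue vase (350,230) and the white lotion (445,290). The red cylinder (315,50) and the pink and red cases are not meant. I'll move above the candle now.

>>> carry_out([
  [-44.4,-40.9,0.5,0,0,1.222,1],
  [-44.4,-40.9,0.5,0,0,1.222,1],
  [-44.4,-40.9,0.5,0,0,1.222,1],
  [-44.4,-40.9,0.5,0,0,1.222,1],
  [-44.4,-40.9,0.5,0,0,1.222,1],
], squeeze=30)

```text
t: 1.7
position: [0.3171, 0.2431, 0.2031]
tcp_rot: [0.0, 0.561, 0.828, 0.0]
ft_force: [1.0, -0.5, 1.2]
width: 0.0855
```

```bash
python3 -c "
from h import *
to(.4517,-.0825,.20,-5)"
```

```text
t1.70 pos [0.3171 0.2431 0.2031] yaw 21.7 tilt 0.001 w 0.0855 F [ 1.  -0.5  1.2] q6 0.08
  -> shift cm [-35.23   0.44   0.31] turn [ 0.001 -0.     0.467]
```

>>> carry_out([
  [-35.2,0.4,0.3,0,0,0.467,1],
  [-35.2,0.4,0.3,0,0,0.467,1],
  [-35.2,0.4,0.3,0,0,0.467,1],
  [-35.2,0.4,0.3,0,0,0.467,1],
  [-35.2,0.4,0.3,0,0,0.467,1],
])

```text
t: 2.2
position: [0.4123, 0.0115, 0.2013]
tcp_rot: [0.001, 0.738, 0.675, 0.001]
ft_force: [0.5, 0.1, -0.0]
width: 0.0857
```

```bash
python3 -c "
from h import *
to(.4517,-.0825,.13,-5)"
```

```text
t2.20 pos [0.4123 0.0115 0.2013] yaw -5.1 tilt 0.002 w 0.0857 F [ 0.5  0.1 -0. ] q6 -0.07
  -> shift cm [-9.02  4.74  7.13] turn [ 0.002 -0.001 -0.001]
```

>>> carry_out([
  [-9.0,4.7,0,0,0,0,1],
  [-9.0,4.7,0,0,0,0,1],
  [-9.0,4.7,5,0,0,0,1],
  [-9.0,4.7,6.5,0,0,0,1],
  [-9.0,4.7,6.5,0,0,0,1],
])

```text
t: 2.7
position: [0.4496, -0.0823, 0.1341]
tcp_rot: [-0.002, 0.738, 0.675, -0.0]
ft_force: [-0.4, 0.0, 0.6]
width: 0.0851
```

```bash
python3 -c "
from h import *
to(.4517,-.0825,.054,-5)
p=bot.snapshot('scene'); save(p,'a1.png',(170,60,350,240))"
```

```text
t2.70 pos [ 0.4496 -0.0823  0.1341] yaw -5.1 tilt 0.004 w 0.0851 F [-0.4  0.   0.6] q6 -0.26
  -> shift cm [-0.02  0.24  8.01] turn [-0.003 -0.002 -0.003]
```

View pics/a1.png

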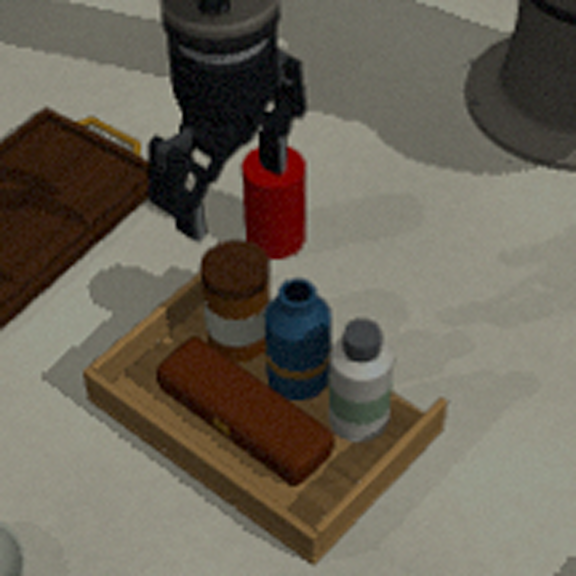

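The jaws at (180,190) and (280,120) straddle the candle front to back, with no neighbour in the way. Descending and closing.

>>> carry_out([
  [0,0.2,4,0,0,0,1],
  [0,0.2,7.8,0,0,0,1],
  [0,0.2,7.9,0,0,0,1],
  [0,0.2,7.9,0,0,0,0],
  [0,0.2,7.9,0,0,0,0],
], squeeze=30)

```text
t: 3.25
position: [0.4544, -0.0827, 0.0591]
tcp_rot: [0.001, 0.738, 0.675, 0.001]
ft_force: [-1.7, 0.0, 2.1]
width: 0.0588
```

>>> carry_out([
  [0,0,0,0,0,0,0],
  [0,0,0,0,0,0,0],
  [0,0,0,0,0,0,0],
  [0,0,0,0,0,0,0],
])

```text
t: 3.65
position: [0.4546, -0.0828, 0.0595]
tcp_rot: [0.002, 0.738, 0.675, 0.001]
ft_force: [-1.6, 0.2, 1.9]
width: 0.0559
```

```bash
python3 -c "
from h import *
to(.4517,-.0825,.054,-5)
p=bot.snapshot('scene'); save(p,'a2.png',(170,60,350,240))"
```

```text
t3.65 pos [ 0.4546 -0.0828  0.0595] yaw -5.1 tilt 0.004 w 0.0559 F [-1.6  0.2  1.9] q6 -0.26
  -> shift cm [ 0.01 -0.3   0.55] turn [ 0.004  0.    -0.001]
```

View pics/a2.png

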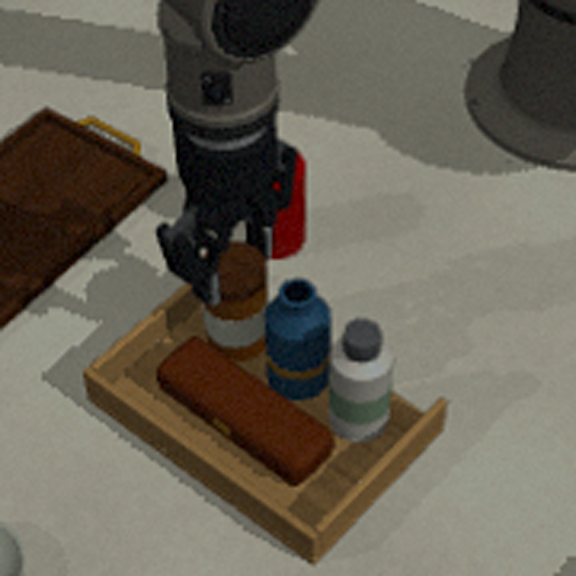

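The fingers stopped at 55.9 mm on the amber jar at (238,290). The candle is still upright, and the vase and lotion haven't moved. Lifting.

>>> carry_out([
  [0,0,-2,0,0,0,0],
  [0,0,-6,0,0,0,0],
  [0,0,-10,0,0,0,0],
  [0,0,-11,0,0,0,0],
  [0,0,-11,0,0,0,0],
], squeeze=40)

```text
t: 4.2
position: [0.4549, -0.083, 0.1706]
tcp_rot: [0.003, 0.738, 0.675, 0.002]
ft_force: [-0.4, -0.5, -2.2]
width: 0.0553
```

```bash
python3 -c "
from h import *
to(.3875,-.342,.16,-5)"
```

```text
t4.20 pos [ 0.4549 -0.083   0.1706] yaw -5.1 tilt 0.007 w 0.0553 F [-0.4 -0.5 -2.2] q6 -0.26
  -> shift cm [-26.39  -4.43   1.05] turn [ 0.007  0.001 -0.001]
```

>>> carry_out([
  [-4,-0.7,0,0,0,0,0],
  [-9,-1.5,0,0,0,0,0],
  [-14,-2.4,0.5,0,0,0,0],
  [-19,-3.2,1,0,0,0,0],
  [-23,-3.9,1,0,0,0,0],
])

```text
t: 4.7
position: [0.3937, -0.3097, 0.1574]
tcp_rot: [0.0, 0.738, 0.675, 0.002]
ft_force: [0.9, -0.8, -2.8]
width: 0.0549
```

```bash
python3 -c "
from h import *
to(.3875,-.342,.0585,-5)"
```

```text
t4.70 pos [ 0.3937 -0.3097  0.1574] yaw -5.1 tilt 0.004 w 0.0549 F [ 0.9 -0.8 -2.8] q6 -0.74
  -> shift cm [-3.29 -0.36  9.88] turn [ 0.003 -0.002 -0.002]
```

>>> carry_out([
  [-2.5,-0.3,0,0,0,0,0],
  [-3.3,-0.4,3,0,0,0,0],
  [-3.3,-0.4,6,0,0,0,0],
  [-3.3,-0.4,8.5,0,0,0,0],
  [-3.3,-0.4,8.5,0,0,0,0],
])

```text
t: 5.2
position: [0.3841, -0.339, 0.0671]
tcp_rot: [-0.005, 0.738, 0.675, 0.002]
ft_force: [-0.7, 1.3, -3.0]
width: 0.0551
```

```bash
python3 -c "
from h import *
to(.3875,-.342,.0585,-5)
p=bot.snapshot('scene'); save(p,'a3.png',(80,40,320,220))"
```

```text
t5.20 pos [ 0.3841 -0.339   0.0671] yaw -5.1 tilt 0.012 w 0.0551 F [-0.7  1.3 -3. ] q6 -0.79
  -> shift cm [-0.28  0.37  0.85] turn [-0.005 -0.011 -0.002]
```

View pics/a3.png

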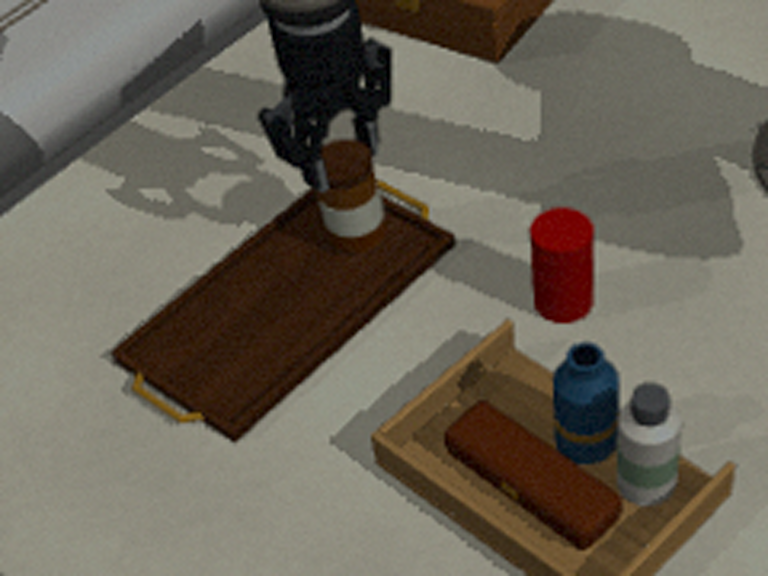

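The candle, at (350,200), hangs over the robot-end third of the tray. Lowering the last 8 mm.

>>> carry_out([
  [-0.2,0.3,0.5,0,-0.01,0,0],
  [-0.2,0.3,0.8,0,-0.01,0,0],
  [-0.2,0.3,1.0,0,-0.01,0,0],
  [-0.2,0.3,1.0,0,-0.01,0,0],
])

```text
t: 5.65
position: [0.3884, -0.3424, 0.0597]
tcp_rot: [0.0, 0.738, 0.675, -0.001]
ft_force: [-0.1, -0.0, -2.7]
width: 0.0555
```

```bash
python3 -c "
from h import *
to(.3875,-.342,.0585,-5)"
```

```text
t5.65 pos [ 0.3884 -0.3424  0.0597] yaw -5.1 tilt 0.003 w 0.0555 F [-0.1 -0.  -2.7] q6 -0.78
  -> shift cm [ 0.03 -0.09  0.12] turn [-0.001  0.003 -0.002]
```

>>> carry_out([
  [0,0,0.2,0,0,0,0],
  [0,0,0.3,0,0,0,0],
  [0,0,0.3,0,0,0,0],
])

```text
t: 5.95
position: [0.3886, -0.343, 0.0577]
tcp_rot: [0.001, 0.738, 0.675, -0.002]
ft_force: [-1.2, 0.5, 3.8]
width: 0.0551
```

>>> carry_out([
  [0,0,0,0,0,0,0.85],
  [0,0,0,0,0,0,0.85],
  [0,0,0,0,0,0,0.85],
  [0,0,-4,0,0,0,0.85],
  [0,0,-8,0,0,0,0.85],
])

```text
t: 6.45
position: [0.3881, -0.342, 0.1377]
tcp_rot: [-0.0, 0.738, 0.675, -0.002]
ft_force: [0.4, -0.6, 0.1]
width: 0.0727
```

```bash
python3 -c "
from h import *
to(.4564,-.0174,.15,-5)"
```

```text
t6.45 pos [ 0.3881 -0.342   0.1377] yaw -5.1 tilt 0.003 w 0.0727 F [ 0.4 -0.6  0.1] q6 -0.78
  -> shift cm [32.93  3.92 -1.31] turn [-0.003  0.002 -0.002]
```

>>> carry_out([
  [1,0.2,-3,0,0,0,1],
  [7,1,-3,0,0,0,1],
  [12,1.5,-3,0,0,0,1],
  [17,2,-3,0,0,0,1],
  [22,2.6,-3,0,0,0,1],
])

```text
t: 6.95
position: [0.4313, -0.1345, 0.1673]
tcp_rot: [-0.0, 0.738, 0.675, -0.001]
ft_force: [1.6, -0.9, 0.4]
width: 0.0852
```

```bash
python3 -c "
from h import *
to(.4564,-.0174,.15,-5)
p=bot.snapshot('top'); save(p,'a4.png',(200,100,420,265))"
```

```text
t6.95 pos [ 0.4313 -0.1345  0.1673] yaw -5.1 tilt 0.003 w 0.0852 F [ 1.6 -0.9  0.4] q6 -0.38
  -> shift cm [11.89  1.45  1.71] turn [-0.002  0.002 -0.003]
```

View pics/a4.png

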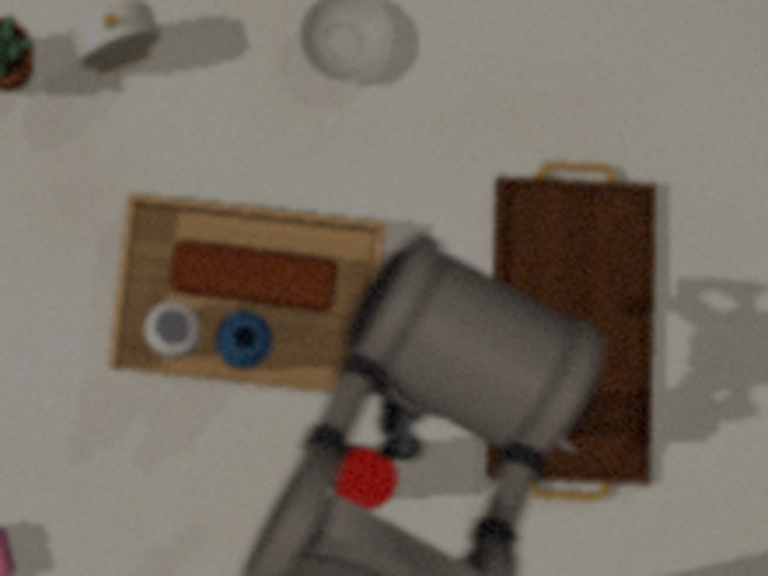

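The vase at (243,338) and the lotion at (172,328) stand undisturbed; the arm hides the candle. On to the vase.

>>> carry_out([
  [5,0.6,0,0,0,0,1],
  [10,1.3,0,0,0,0,1],
  [11.9,1.5,0,0,0,0,1],
  [11.9,1.5,1.2,0,0,0,1],
  [11.9,1.5,1.2,0,0,0,1],
])

```text
t: 7.5
position: [0.456, -0.0091, 0.1544]
tcp_rot: [-0.003, 0.736, 0.677, -0.001]
ft_force: [0.8, -1.1, -0.0]
width: 0.0856
```

```bash
python3 -c "
from h import *
to(.4564,-.0174,.054,-5)"
```

```text
t7.50 pos [ 0.456  -0.0091  0.1544] yaw -4.8 tilt 0.006 w 0.0856 F [ 0.8 -1.1 -0. ] q6 -0.11
  -> shift cm [-0.85  0.16 10.04] turn [-0.005 -0.002  0.004]
```

>>> carry_out([
  [-0.8,0,2,-0.005,0,0,1],
  [-0.8,0,3,-0.005,0,0,1],
  [-0.8,0,3,-0.005,0,0,1],
])

```text
t: 7.8
position: [0.4542, -0.0173, 0.1234]
tcp_rot: [-0.002, 0.736, 0.676, -0.0]
ft_force: [0.1, 0.5, 0.3]
width: 0.0857
```

```bash
python3 -c "
from h import *
to(.4564,-.0174,.055,-5)"
```

```text
t7.80 pos [ 0.4542 -0.0173  0.1234] yaw -4.9 tilt 0.004 w 0.0857 F [0.1 0.5 0.3] q6 -0.13
  -> shift cm [-0.01  0.24  6.84] turn [-0.003 -0.003  0.002]
```

>>> carry_out([
  [0,0.2,3.5,0,0,0,1],
  [0,0.2,6.7,0,0,0,1],
  [0,0.2,6.9,0,0,0,1],
  [0,0.2,6.9,0,0,0,1],
])

```text
t: 8.2
position: [0.4562, -0.0174, 0.055]
tcp_rot: [-0.002, 0.737, 0.676, -0.0]
ft_force: [-0.1, -0.4, 1.2]
width: 0.0852
```

```bash
python3 -c "
from h import *
to(.4564,-.0174,.055,-5)"
```

```text
t8.20 pos [ 0.4562 -0.0174  0.055 ] yaw -4.9 tilt 0.005 w 0.0852 F [-0.1 -0.4  1.2] q6 -0.13
  -> shift cm [ 0.    0.02 -0.  ] turn [-0.004 -0.003  0.002]
```

>>> carry_out([
  [0,0,0.3,0,0,0,0],
  [0,0,0.3,0,0,0,0],
  [0,0,0.3,0,0,0,0],
  [0,0,0.3,0,0,0,0],
  [0,0,0.3,0,0,0,0],
], squeeze=40)

```text
t: 8.7
position: [0.457, -0.0176, 0.0535]
tcp_rot: [-0.001, 0.737, 0.676, 0.001]
ft_force: [-1.7, -0.3, 6.8]
width: 0.0513
```

```bash
python3 -c "
from h import *
to(.4564,-.0174,.055,-5)
p=bot.snapshot('scene'); save(p,'a5.png',(80,40,320,220))"
```

```text
t8.70 pos [ 0.457  -0.0176  0.0535] yaw -4.9 tilt 0.003 w 0.0513 F [-1.7 -0.3  6.8] q6 -0.13
  -> shift cm [ 0.02 -0.07 -0.15] turn [-0.001 -0.003  0.002]
```

View pics/a5.png

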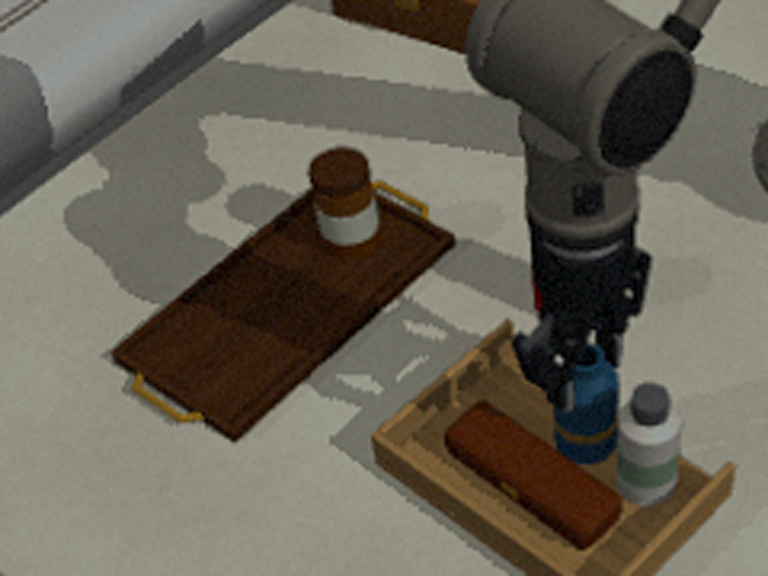

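The candle stands on the tray at (345,197). The vase at (585,400) is held, but the width reads 51 mm with +7 N vertical force, so the pads may be near its shoulder. I'll test with a small lift.

>>> carry_out([
  [0,0,-0.2,0,0,0,0],
  [0,0,-0.4,0,0,0,0],
  [0,0,-0.6,0,0,0,0],
  [0,0,-0.6,0,0,0,0],
])

```text
t: 9.15
position: [0.4571, -0.0176, 0.0597]
tcp_rot: [-0.001, 0.737, 0.676, 0.001]
ft_force: [0.7, -0.7, -2.7]
width: 0.051
```

```bash
python3 -c "
from h import *
to(.4564,-.0174,.055,-5)
p=bot.snapshot('scene'); save(p,'a6.png',(220,110,310,200))"
```

```text
t9.15 pos [ 0.4571 -0.0176  0.0597] yaw -4.9 tilt 0.003 w 0.0510 F [ 0.7 -0.7 -2.7] q6 -0.13
  -> shift cm [ 0.01 -0.07  0.47] turn [-0.001 -0.003  0.002]
```

View pics/a6.png

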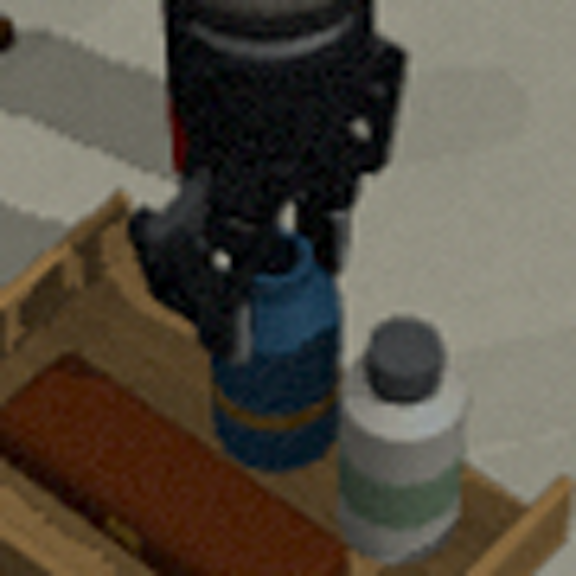

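The vase's base at (270,460) is now clear of the floor. The force fell to -2.7 N, which is its weight, and the width is steady, so the hold is good.

>>> carry_out([
  [0,0,-3,0,0,0,0],
  [0,0,-7,0,0,0,0],
  [0,0,-10,0,0,0,0],
  [-4,0,-10,0,0,0,0],
  [-9,0,-10,0,0,0,0],
])

```text
t: 9.7
position: [0.45, -0.1073, 0.1604]
tcp_rot: [-0.0, 0.735, 0.678, 0.001]
ft_force: [0.9, -0.1, -3.0]
width: 0.051
```

```bash
python3 -c "
from h import *
to(.4775,-.344,.15,-5)"
```

```text
t9.70 pos [ 0.45   -0.1073  0.1604] yaw -4.7 tilt 0.003 w 0.0510 F [ 0.9 -0.1 -3. ] q6 -0.32
  -> shift cm [-23.37   4.66   0.98] turn [ 0.001 -0.002  0.006]
```

>>> carry_out([
  [-5,1,0,0,0,0,0],
  [-10,2,0,0,0,0,0],
  [-15,3,0,0,0,0,0],
  [-20,4,0,0,0,0,0],
  [-23,4.6,0,0,0,0,0],
])

```text
t: 10.2
position: [0.4767, -0.3435, 0.1592]
tcp_rot: [-0.0, 0.736, 0.677, 0.001]
ft_force: [0.5, 0.1, -3.2]
width: 0.051
```

```bash
python3 -c "
from h import *
to(.4775,-.344,.0525,-5)"
```

```text
t10.20 pos [ 0.4767 -0.3435  0.1592] yaw -4.8 tilt 0.002 w 0.0510 F [ 0.5  0.1 -3.2] q6 -0.67
  -> shift cm [-0.06  0.07 10.67] turn [ 0.001 -0.002  0.004]
```

>>> carry_out([
  [0,0,4,0,0,0,0],
  [0,0,8,0,0,0,0],
  [0,0,10,0,0,0,0],
  [0,0,10.3,0,0,0,0],
  [0,0,10.3,0,0,0,0],
])

```text
t: 10.7
position: [0.4768, -0.3433, 0.056]
tcp_rot: [-0.001, 0.736, 0.677, 0.001]
ft_force: [-1.0, -1.2, -2.2]
width: 0.0514
```

>>> carry_out([
  [0,0,0.2,0,0,0,0],
  [0,0,0.3,0,0,0,0],
  [0,0,0.3,0,0,0,0],
])

```text
t: 11.0
position: [0.4772, -0.3435, 0.0539]
tcp_rot: [-0.0, 0.736, 0.677, 0.001]
ft_force: [-0.2, -0.7, -2.8]
width: 0.0508
```

>>> carry_out([
  [0,0,0.2,0,0,0,0],
  [0,0,0.3,0,0,0,0],
  [0,0,0.3,0,0,0,0],
])

```text
t: 11.3
position: [0.4775, -0.3436, 0.0517]
tcp_rot: [0.0, 0.736, 0.677, 0.001]
ft_force: [-0.9, 1.2, 2.0]
width: 0.051
```

>>> carry_out([
  [0,0,0,0,0,0,0.85],
  [0,0,0,0,0,0,0.85],
  [0,0,0,0,0,0,0.85],
  [0,0,-4,0,0,0,0.85],
  [0,0,-9,0,0,0,0.85],
])

```text
t: 11.8
position: [0.476, -0.3426, 0.1403]
tcp_rot: [-0.003, 0.736, 0.677, 0.001]
ft_force: [0.3, -0.7, 0.1]
width: 0.0731
```

```bash
python3 -c "
from h import *
to(.4644,.0495,.15,-5)"
```

```text
t11.80 pos [ 0.476  -0.3426  0.1403] yaw -4.7 tilt 0.005 w 0.0731 F [ 0.3 -0.7  0.1] q6 -0.67
  -> shift cm [38.99 -4.4  -0.77] turn [-0.003 -0.005  0.004]
```

>>> carry_out([
  [2,0,-2,0,0,0,1],
  [7,-0.8,-2,0,0,0,1],
  [12,-1.3,-2,0,0,0,1],
  [17,-1.9,-2,0,0,0,1],
  [22,-2.5,-2,0,0,0,1],
])

```text
t: 12.3
position: [0.469, -0.1213, 0.1616]
tcp_rot: [-0.002, 0.736, 0.677, 0.001]
ft_force: [1.1, -0.1, 0.3]
width: 0.0852
```

```bash
python3 -c "
from h import *
to(.4644,.0495,.15,-5)"
```

```text
t12.30 pos [ 0.469  -0.1213  0.1616] yaw -4.8 tilt 0.005 w 0.0852 F [ 1.1 -0.1  0.3] q6 -0.33
  -> shift cm [16.98 -1.89  1.24] turn [-0.002 -0.005  0.004]
```

>>> carry_out([
  [5,-0.6,0,0,0,0,1],
  [10,-1.1,0,0,0,0,1],
  [15,-1.7,0,0,0,0,1],
  [16.8,-1.9,0.5,0,0,0,1],
  [16.8,-1.9,1.2,0,0,0,1],
])

```text
t: 12.8
position: [0.4641, 0.0503, 0.1507]
tcp_rot: [-0.002, 0.735, 0.679, 0.002]
ft_force: [-0.3, -0.3, -1.1]
width: 0.0855
```

```bash
python3 -c "
from h import *
p=bot.snapshot('scene'); save(p,'a7.png',(80,40,320,220))
to(.4644,.0495,.055,-5)"
```

```text
t12.85 pos [0.4635 0.0488 0.1493] yaw -4.6 tilt 0.005 w 0.0855 F [-1.4 -0.7 -1. ] q6 0.01
  -> shift cm [0.04 0.12 9.43] turn [-0.003 -0.004  0.007]
```

View pics/a7.png

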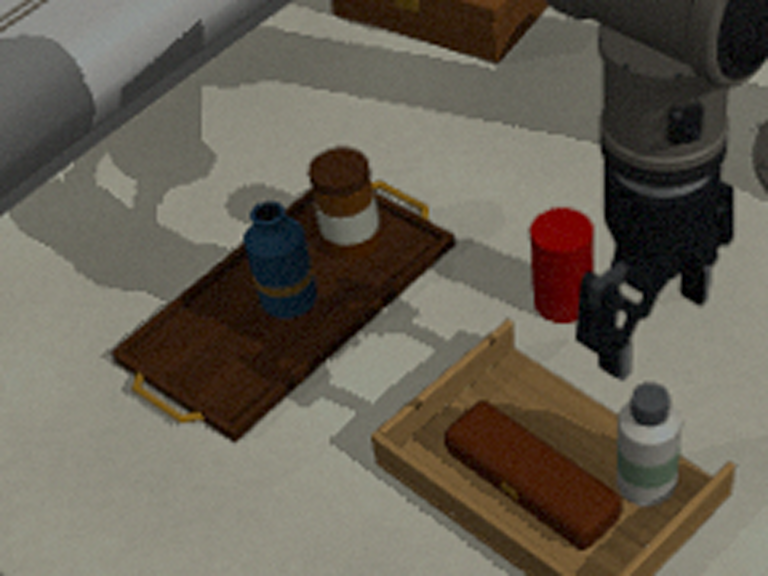

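The vase (280,260) and candle (345,197) stand upright on the tray. The gripper is above the lotion at (650,440). Descending.

>>> carry_out([
  [0,0.1,4,0,0,0,1],
  [0,0.1,8,0,0,0,1],
  [0,0.1,9.4,0,0,0,1],
  [0,0.1,9.5,0,0,0,1],
  [0,0.1,9.5,0,0,0,1],
])

```text
t: 13.35
position: [0.4647, 0.0481, 0.0545]
tcp_rot: [-0.003, 0.735, 0.678, 0.001]
ft_force: [0.5, 0.4, -0.4]
width: 0.0854
```

```bash
python3 -c "
from h import *
to(.4644,.0495,.053,-5)"
```

```text
t13.35 pos [0.4647 0.0481 0.0545] yaw -4.7 tilt 0.005 w 0.0854 F [ 0.5  0.4 -0.4] q6 0.01
  -> shift cm [ 0.14 -0.04  0.15] turn [-0.003 -0.004  0.005]
```

>>> carry_out([
  [0.1,0,0.1,0,0,0,0],
  [0.1,0,0.1,0,0,0,0],
  [0.1,0,0.1,0,0,0,0],
  [0.1,0,0.1,0,0,0,0],
  [0.1,0,0.1,0,0,0,0],
], squeeze=35)

```text
t: 13.85
position: [0.4654, 0.0491, 0.0548]
tcp_rot: [-0.002, 0.735, 0.678, 0.001]
ft_force: [-1.2, -0.7, 6.7]
width: 0.0478
```

>>> carry_out([
  [0,0,0,0,0,0,0],
  [0,0,-0.2,0,0,0,0],
  [0,0,-0.5,0,0,0,0],
  [0,0,-0.8,0,0,0,0],
  [0,0,-0.8,0,0,0,0],
])

```text
t: 14.35
position: [0.4657, 0.049, 0.0632]
tcp_rot: [-0.001, 0.735, 0.678, 0.001]
ft_force: [0.6, -0.2, -1.5]
width: 0.0478
```

```bash
python3 -c "
from h import *
p=bot.snapshot('scene'); save(p,'a8.png',(220,110,310,200))
to(.5675,-.346,.15,-5)"
```

```text
t14.40 pos [0.4655 0.049  0.063 ] yaw -4.7 tilt 0.004 w 0.0480 F [ 1.2 -0.  -2.3] q6 0.02
  -> shift cm [-38.5   13.37  -8.87] turn [-0.    -0.004  0.006]
```

View pics/a8.png

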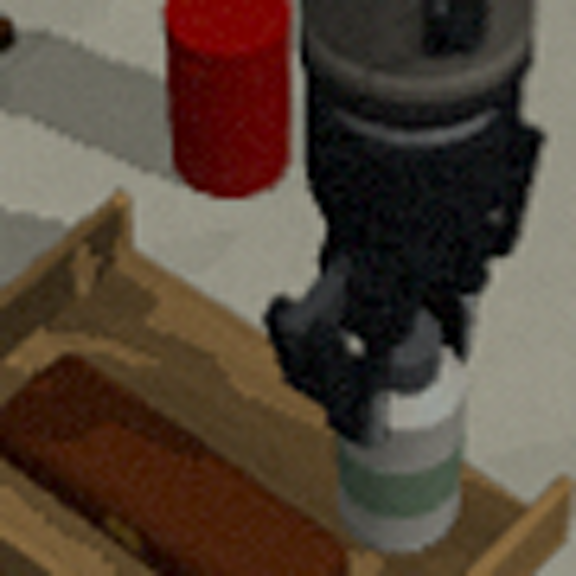

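The lotion is off the floor and held upright at (405,480). Lifting and carrying.

>>> carry_out([
  [0,0,-4,0,0,0,0],
  [0,0,-8,0,0,0,0],
  [0,2,-10,0,0,0,0],
  [-4,5,-10,0,0,0,0],
  [-9,7,-10,0,0,0,0],
])

```text
t: 14.9
position: [0.5289, -0.0432, 0.1636]
tcp_rot: [-0.0, 0.734, 0.679, 0.002]
ft_force: [1.5, 0.6, -2.5]
width: 0.0478
```

```bash
python3 -c "
from h import *
to(.5675,-.346,.16,-5)"
```

```text
t14.90 pos [ 0.5289 -0.0432  0.1636] yaw -4.5 tilt 0.005 w 0.0478 F [ 1.5  0.6 -2.5] q6 -0.15
  -> shift cm [-29.88   6.21   0.26] turn [ 0.003 -0.004  0.009]
```

>>> carry_out([
  [-5,1.1,0,0,0,0,0],
  [-10,2.1,0,0,0,0.009,0],
  [-15,3.1,0,0,0,0.009,0],
  [-20,4.2,0,0,0,0.009,0],
  [-25,5.2,0,0,0,0.009,0],
])

```text
t: 15.4
position: [0.5603, -0.2927, 0.1623]
tcp_rot: [-0.001, 0.737, 0.676, 0.002]
ft_force: [0.5, -0.4, -2.1]
width: 0.0476
```

```bash
python3 -c "
from h import *
to(.5675,-.346,.055,-5)"
```

```text
t15.40 pos [ 0.5603 -0.2927  0.1623] yaw -5.0 tilt 0.005 w 0.0476 F [ 0.5 -0.4 -2.1] q6 -0.52
  -> shift cm [-5.29  1.16 10.71] turn [ 0.002 -0.005  0.   ]
```

>>> carry_out([
  [-5.2,1.1,0,0,0,0,0],
  [-5.2,1.1,3,0,0,0,0],
  [-5.2,1.1,7,0,0,0,0],
  [-5.2,1.1,10,0,0,0,0],
  [-5.2,1.1,10.3,0,0,0,0],
])

```text
t: 15.9
position: [0.5646, -0.3434, 0.0542]
tcp_rot: [-0.005, 0.737, 0.675, 0.002]
ft_force: [-1.3, 0.6, -1.8]
width: 0.0478
```

```bash
python3 -c "
from h import *
to(.5675,-.346,.055,-5)"
```

```text
t15.90 pos [ 0.5646 -0.3434  0.0542] yaw -5.0 tilt 0.011 w 0.0478 F [-1.3  0.6 -1.8] q6 -0.58
  -> shift cm [-0.23  0.31 -0.08] turn [-0.005 -0.009 -0.   ]
```

>>> carry_out([
  [0,0,0,-0.005,-0.009,0,0],
  [0,0,0.1,-0.005,-0.009,0,0],
  [0,0,0.2,-0.005,-0.009,0,0],
  [0,0,0.2,-0.005,-0.009,0,0],
])

```text
t: 16.3
position: [0.5652, -0.3437, 0.0536]
tcp_rot: [0.001, 0.737, 0.676, 0.0]
ft_force: [-0.7, 0.2, -2.6]
width: 0.048
```

>>> carry_out([
  [0,0,0.1,0,0,0,0],
  [0,0,0.2,0,0,0,0],
  [0,0,0.2,0,0,0,0],
])

```text
t: 16.6
position: [0.5657, -0.3443, 0.0528]
tcp_rot: [0.002, 0.737, 0.676, 0.0]
ft_force: [-1.2, -1.2, 4.1]
width: 0.0476
```

>>> carry_out([
  [0,0,0,0,0,0,0.85],
  [0,0,0,0,0,0,0.85],
  [0,0,0,0,0,0,0.85],
  [0,0,-4,0,0,0,0.85],
  [0,0,-9,0,0,0,0.85],
])

```text
t: 17.1
position: [0.5639, -0.3429, 0.1408]
tcp_rot: [-0.001, 0.737, 0.676, -0.0]
ft_force: [1.3, -0.7, 1.4]
width: 0.0724
```

>>> carry_out([
  [5,0,-3,0,0,0,0.6],
  [10,0,-3,0,0,0,0.6],
  [15,0,-3,0,0,0,0.6],
  [20,0,-3,0,0,0,0.6],
  [20,0,-3,0,0,0,0.6],
])

```text
t: 17.6
position: [0.5816, -0.1383, 0.1715]
tcp_rot: [-0.002, 0.736, 0.677, 0.0]
ft_force: [-0.1, 0.1, 0.6]
width: 0.0514
```

```bash
python3 - <<'E'
from h import *
import pickle
P={n:bot.snapshot(n) for n in("scene","top")}; pickle.dump(P,open("p1.pkl","wb"))
for lab in "candle lotion vase case tray book".split():
  for n in P:
    C=cloud(P[n])
    for o in bot.outline_of(lab,P[n])[:4]:
        if o["p"]<0.3: continue
        X=C[0][o["region"]&C[1]]
        zt=np.percentile(X[:,2],97); top=X[X[:,2]>zt-0.008]
        rect=cv2.minAreaRect((top[:,:2]*1000).astype(np.float32))
        print(lab,n,round(o["p"],2),"ztop%.4f"%zt,"rect",np.round(rect[0],1),np.round(rect[1],1),round(rect[2],1))
save(P["scene"],"b1.png",(80,40,340,235)); save(P["top"],"b2.png",(200,100,420,265))
to(.521,-.026,.15,-5)
E
```

```text
candle scene 0.71 ztop0.0968 rect [ 333.5 -130.8] [57.4 52.4] 54.0
candle top 0.68 ztop0.1028 rect [ 384.  -346.8] [54.  52.6] 1.3
lotion scene 0.62 ztop0.1197 rect [ 566.4 -343.7] [28.5 30.1] 0.3
lotion top 0.59 ztop0.0241 rect [702.2 -82.4] [ 69.  220.7] 72.7
lotion top 0.57 ztop0.0289 rect [471.3 355.8] [138.1 201.3] 80.1
lotion top 0.53 ztop0.1201 rect [ 565.2 -343.2] [26.5 25.9] 48.7
vase top 0.73 ztop0.1165 rect [ 477. -345.] [25.5 28.1] 1.2
case scene 0.88 ztop0.0455 rect [522.5 -25. ] [158.5  50.9] 84.4
case scene 0.73 ztop0.0373 rect [229.6 281.2] [ 51.3 156.7] 16.8
case scene 0.62 ztop0.0370 rect [713.1 393.9] [ 51.2 156.1] 11.4
case top 0.69 ztop0.0361 rect [217.  341.9] [29.7 50.8] 72.9
case top 0.6 ztop0.0449 rect [522.7  -9. ] [120.5  49.4] 84.2
case top 0.6 ztop0.0361 rect [709.7 390.8] [ 50.5 156.3] 11.4
tray scene 0.82 ztop0.0188 rect [ 484.5 -270.2] [302.6 324.2] 88.4
tray top 0.63 ztop0.0190 rect [ 476.3 -287.7] [277.4 332.5] 89.2
tray top 0.44 ztop0.1202 rect [ 564.6 -342.9] [27.1 25.3] 55.1
book scene 0.7 ztop0.0294 rect [472.9 360.1] [137.9 204. ] 80.3
book scene 0.36 ztop0.1016 rect [733.1 224.3] [44.6 33.8] 15.2
book top 0.78 ztop0.0289 rect [471.2 355.1] [137.  201.4] 80.5
t18.30 pos [ 0.5814 -0.1441  0.171 ] yaw -5.0 tilt 0.003 w 0.0516 F [-0.8  0.3  0.6] q6 -0.28
  -> shift cm [11.23 -7.05  2.14] turn [-0.002 -0.002 -0.001]
```

View pics/b1.png

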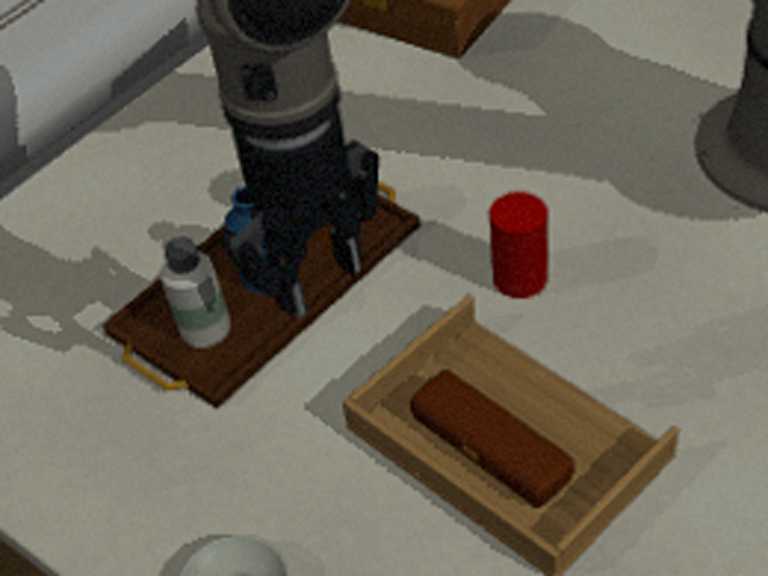

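View pics/b2.png

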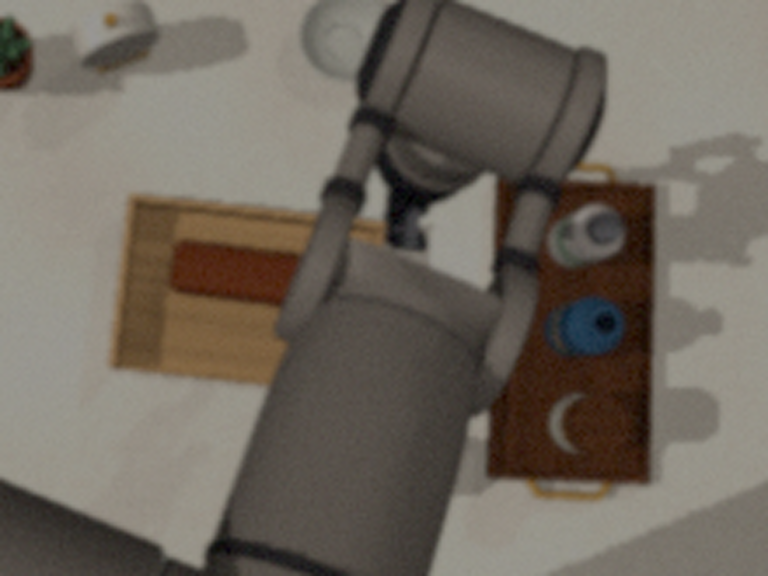

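All three stand on the tray: lotion (195,300) and vase (240,230) in the scene view, and in the top view lotion (600,230), vase (600,325) and candle (575,420). The case at (490,435) is free and undisturbed. On to the case, with the jaws partly open so they clear the back rail.

>>> carry_out([
  [4.5,-2.8,0.5,0,0,0,0.78],
  [9,-5.6,1.5,0,0,0.01,0.78],
  [11.2,-7,2,0,0,0.01,0.78],
  [11.2,-7,4,0,0,0.01,0.78],
  [11.2,-7,6,0,0,0.01,0.78],
])

```text
t: 18.8
position: [0.5215, -0.0252, 0.1117]
tcp_rot: [-0.0, 0.74, 0.672, 0.0]
ft_force: [0.6, -1.2, 0.9]
width: 0.0668
```

```bash
python3 -c "
from h import *
to(.522,-.0257,.06,-5.6)"
```

```text
t18.80 pos [ 0.5215 -0.0252  0.1117] yaw -5.5 tilt 0.001 w 0.0668 F [ 0.6 -1.2  0.9] q6 -0.10
  -> shift cm [-0.05  0.06  5.17] turn [-0.    -0.001  0.002]
```

>>> carry_out([
  [0,0.1,3,0,0,0,0.78],
  [0,0.1,5.2,0,0,0,0.78],
  [0,0.1,5.5,0,0,0,0.78],
])

```text
t: 19.1
position: [0.5207, -0.0249, 0.0544]
tcp_rot: [-0.002, 0.74, 0.672, -0.001]
ft_force: [0.3, 0.2, 0.1]
width: 0.0667
```

```bash
python3 -c "
from h import *
to(.522,-.0257,.011,-5.6)
p=bot.snapshot('scene'); save(p,'b3.png',(180,120,320,225))"
```

```text
t19.10 pos [ 0.5207 -0.0249  0.0544] yaw -5.5 tilt 0.005 w 0.0667 F [0.3 0.2 0.1] q6 -0.10
  -> shift cm [-0.08  0.16  4.34] turn [-0.005 -0.002  0.002]
```

View pics/b3.png

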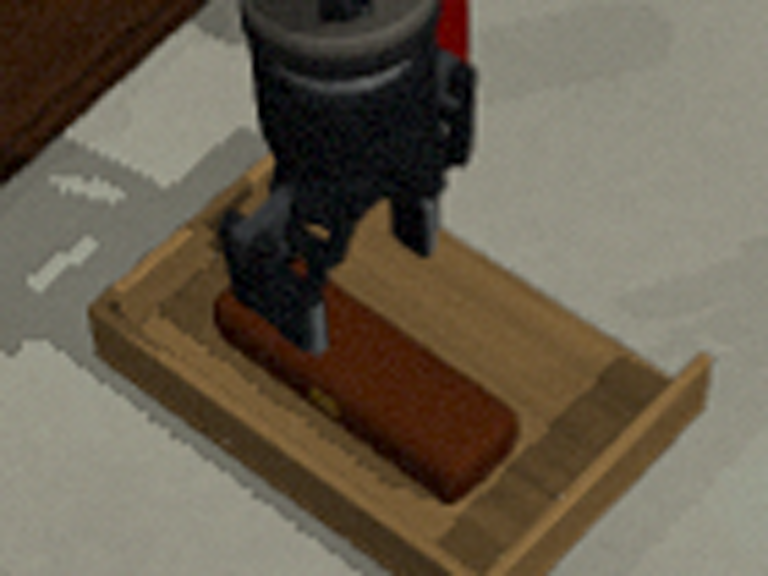

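The fingers straddle the case front to back: back tip at (315,340), front tip at (425,245). Measured centring is within 2 mm, and it is still 5 cm above the final height. Descending.

>>> carry_out([
  [-0.1,0.1,1.5,-0.005,0,0,0.78],
  [-0.1,0.1,3,-0.005,0,0,0.78],
  [-0.1,0.1,4.2,-0.005,0,0,0.78],
  [-0.1,0.1,4.3,-0.005,0,0,0.78],
])

```text
t: 19.55
position: [0.522, -0.026, 0.012]
tcp_rot: [-0.0, 0.74, 0.672, 0.001]
ft_force: [0.5, -0.0, 0.1]
width: 0.0668
```

```bash
python3 -c "
from h import *
to(.522,-.0257,.011,-5.6)"
```

```text
t19.55 pos [ 0.522 -0.026  0.012] yaw -5.5 tilt 0.002 w 0.0668 F [ 0.5 -0.   0.1] q6 -0.10
  -> shift cm [ 0.03 -0.    0.1 ] turn [ 0.001 -0.002  0.002]
```

>>> carry_out([
  [0,0,0.1,0,0,0,0],
  [0,0,0.1,0,0,0,0],
  [0,0,0.1,0,0,0,0],
  [0,0,0.1,0,0,0,0],
  [0,0,0.1,0,0,0,0],
], squeeze=35)

```text
t: 20.05
position: [0.5224, -0.0261, 0.0121]
tcp_rot: [0.0, 0.74, 0.672, 0.001]
ft_force: [-2.8, 0.5, 6.1]
width: 0.0484
```

>>> carry_out([
  [0,0,0,0,0,0,0],
  [0,0,-0.5,0,0,0,0],
  [0,0,-2,0,0,0,0],
  [0,0,-4,0,0,0,0],
  [0,0,-5,0,0,0,0],
])

```text
t: 20.55
position: [0.5234, -0.0264, 0.0638]
tcp_rot: [0.001, 0.74, 0.672, 0.002]
ft_force: [0.7, -1.3, 0.8]
width: -0.0001
```

```bash
python3 -c "
from h import *
to(.4717,.358,.11,80)
p=bot.snapshot('scene'); save(p,'b4.png',(180,100,320,205))"
```

```text
t20.55 pos [ 0.5234 -0.0264  0.0638] yaw -5.5 tilt 0.005 w -0.0001 F [ 0.7 -1.3  0.8] q6 -0.10
  -> shift cm [37.77 -8.8  -4.61] turn [ 0.005  0.003 -1.492]
```

View pics/b4.png

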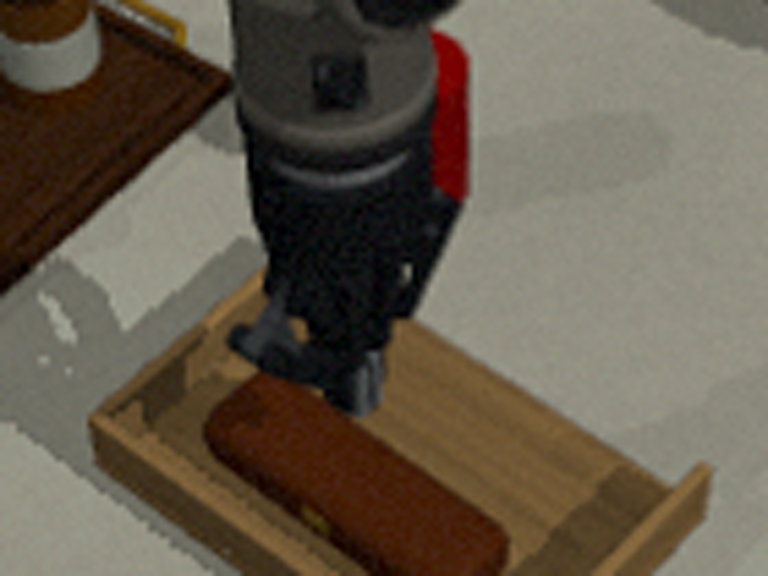

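The grasp slipped off: the fingers shut to 0 at (355,395) and the case stayed in the caddy at (350,480). I'll measure the case's cross-section and the real finger-tip height before trying again.

```bash
python3 - <<'E'
from h import *
P=bot.snapshot("scene"); C,ok=cloud(P)
s=bot.read_state(); p=np.array(s["position"])
# finger tip: dark points near tcp
d=np.linalg.norm(C[...,:2]-p[:2],axis=-1)
m=ok&(d<0.03)&(C[...,2]>0.047)&(C[...,2]<0.16)
X=C[m]; print("tip zmin pcts",np.round(np.percentile(X[:,2],[0.5,2,5,10]),4),"n",len(X))
T=bot.snapshot("top"); 
for n,Q in(("scene",P),("top",T)):
  Cq,okq=cloud(Q)
  for o in bot.outline_of("case",Q):
    X=Cq[o["region"]&okq]
    if abs(X[:,0].mean()-.522)>.05 : continue
    r=cv2.minAreaRect((X[X[:,2]>.03][:,:2]*1000).astype(np.float32)); print(n,o["p"],np.round(r[0],1),np.round(r[1],1),round(r[2],1))
    a=np.radians(-5.5); u=np.array([np.cos(a),np.sin(a)]); v=np.array([-u[1],u[0]])
    q=(X[:,:2]-[.522,-.0257]); t=q@u; l=q@v
    for t0 in np.arange(-.03,.036,.004):
        k=(abs(t-t0)<.002)&(abs(l)<.05)
        if k.sum()>3: print("  t %.3f z %.4f %.4f n %d"%(t0,np.median(X[k,2]),X[k,2].std(),k.sum()))
E
```

```text
tip zmin pcts [0.0955 0.0969 0.1    0.1039] n 202
scene 0.9 [528.7 -24.7] [158.8  53. ] 84.2
  t -0.018 z 0.0404 0.0015 n 22
  t -0.014 z 0.0417 0.0011 n 36
  t -0.010 z 0.0430 0.0020 n 43
  t -0.006 z 0.0429 0.0015 n 47
  t -0.002 z 0.0430 0.0015 n 49
  t 0.002 z 0.0429 0.0019 n 53
  t 0.006 z 0.0431 0.0017 n 43
  t 0.010 z 0.0430 0.0016 n 51
  t 0.014 z 0.0427 0.0014 n 49
  t 0.018 z 0.0431 0.0014 n 45
  t 0.022 z 0.0430 0.0017 n 52
  t 0.026 z 0.0415 0.0022 n 64
  t 0.030 z 0.0332 0.0077 n 149
  t 0.034 z 0.0316 0.0048 n 24
```

```bash
python3 - <<'E'
from h import *
P=bot.snapshot("scene"); C,ok=cloud(P)
s=bot.read_state(); p=np.array(s["position"]); print(p, s["width"], proj(P,p))
for v in range(160,180,2):
    print(v,[ (u,ok[v,u],P["pixels"][v,u].tolist(),np.round(C[v,u],3).tolist()) for u in (242,246,250)])
save(P,"b5.png",(215,140,275,185))
E
```

```text
[ 0.52173466 -0.02613188  0.06126347] 0.00022168175696107877 [[244.9924414  179.39912702]]
160 [(242, np.True_, [23, 22, 18], [0.537, -0.019, 0.158]), (246, np.True_, [16, 20, 19], [0.534, -0.009, 0.162]), (250, np.True_, [10, 15, 16], [0.514, -0.013, 0.139])]
162 [(242, np.True_, [14, 10, 15], [0.536, -0.02, 0.149]), (246, np.True_, [21, 21, 27], [0.527, -0.015, 0.144]), (250, np.True_, [22, 21, 22], [0.515, -0.012, 0.134])]
164 [(242, np.True_, [14, 18, 14], [0.537, -0.02, 0.143]), (246, np.True_, [17, 23, 19], [0.529, -0.014, 0.139]), (250, np.True_, [56, 46, 28], [0.507, -0.019, 0.113])]
166 [(242, np.True_, [12, 8, 13], [0.538, -0.02, 0.136]), (246, np.True_, [11, 12, 7], [0.532, -0.012, 0.136]), (250, np.True_, [67, 58, 38], [0.511, -0.016, 0.112])]
168 [(242, np.True_, [18, 26, 25], [0.535, -0.022, 0.124]), (246, np.True_, [68, 75, 74], [0.528, -0.015, 0.122]), (250, np.True_, [59, 49, 35], [0.509, -0.018, 0.1])]
170 [(242, np.True_, [12, 15, 17], [0.534, -0.024, 0.114]), (246, np.True_, [71, 76, 71], [0.526, -0.017, 0.111]), (250, np.True_, [101, 81, 54], [0.456, -0.06, 0.008])]
172 [(242, np.True_, [7, 9, 9], [0.534, -0.024, 0.107]), (246, np.True_, [68, 74, 70], [0.53, -0.015, 0.108]), (250, np.True_, [100, 83, 55], [0.462, -0.056, 0.009])]
174 [(242, np.True_, [22, 20, 21], [0.533, -0.025, 0.097]), (246, np.True_, [60, 65, 66], [0.53, -0.015, 0.1]), (250, np.True_, [109, 82, 46], [0.469, -0.051, 0.011])]
176 [(242, np.True_, [64, 27, 10], [0.506, -0.048, 0.043]), (246, np.True_, [89, 76, 59], [0.481, -0.056, 0.01]), (250, np.True_, [105, 82, 47], [0.475, -0.046, 0.011])]
178 [(242, np.True_, [71, 33, 16], [0.513, -0.043, 0.045]), (246, np.True_, [76, 45, 24], [0.504, -0.037, 0.04]), (250, np.True_, [111, 88, 56], [0.48, -0.043, 0.011])]
```

View pics/b5.png

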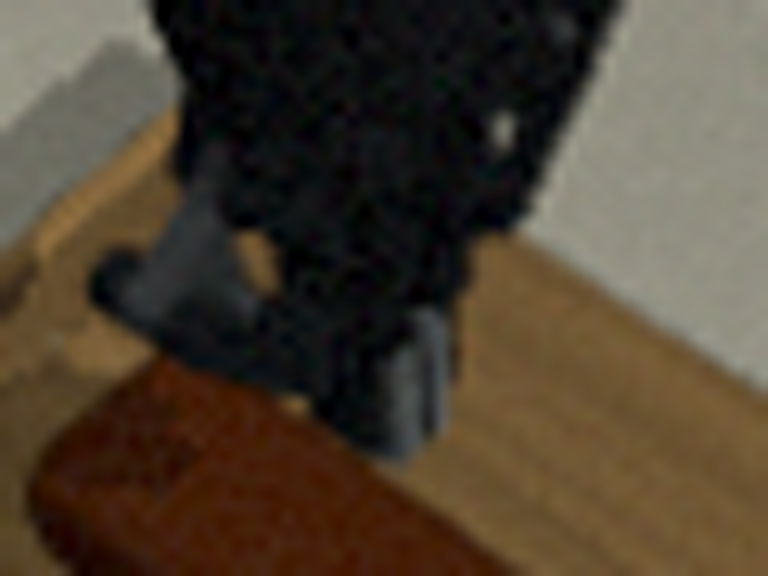

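```bash
python3 - <<'E'
from h import *
P=bot.snapshot("scene"); K,d,Rm,t=cam(P)
def rayx(px,x):
    u=cv2.undistortPoints(np.array([[px]],float),K,d)[0,0]; r=Rm@np.array([u[0],u[1],1]); return t+r*(x-t[0])/r[0]
print(proj(P,[[.533,-.027,.061],[.533,-.027,.075],[.533,-.027,.095],[.522,-.026,.061],[.510,-.026,.061]]))
print("now tip",rayx((244.5,175.5),.533))
print("vase grip back tip",rayx((256,165.5),.496))
C,ok=cloud(P)
s=bot.read_state();print(s["position"],s["t"],s["q"])
# lateral view of dark finger points, relative to TCP in tool frame
p=np.array(s["position"]);Rt=q2R(s["tcp_rot"])
Y=(C-p)@Rt
m=ok&(np.abs(Y[...,0])<.03)&(np.abs(Y[...,1])<.06)&(Y[...,2]<-.0)&(Y[...,2]>-.12)&(P["pixels"].max(-1)<60)&(P["pixels"].ptp(-1)<14 if hasattr(P["pixels"],'ptp') else (np.ptp(P["pixels"],-1)<14))
Z=Y[m]
for z0 in np.arange(-.12,0,.01):
    k=(Z[:,2]>z0)&(Z[:,2]<=z0+.01)
    if k.sum(): print("%.2f n%d x %s y %s"%(z0,k.sum(),np.round([Z[k,0].min(),Z[k,0].max()],3),np.round([Z[k,1].min(),Z[k,1].max()],3)))
E
```

```text
[[242.07519967 182.19629857]
 [241.81863484 178.85262012]
 [241.44311749 173.95192689]
 [244.97592876 179.55297566]
 [247.76942897 176.50370575]]
now tip [ 0.533     -0.0175048  0.095752 ]
vase grip back tip [ 0.496      -0.00901791  0.1035122 ]
[ 0.52173903 -0.026124    0.06121514] 20.9 [-0.19791786  0.49891383  1.72054905  0.00212249  0.92189493 -0.1033006 ]
-0.12 n94 x [-0.007  0.02 ] y [-0.059  0.06 ]
-0.11 n71 x [0.004 0.019] y [-0.05   0.054]
-0.10 n67 x [0.004 0.018] y [-0.045  0.049]
-0.09 n67 x [-0.008  0.015] y [-0.039  0.04 ]
-0.08 n42 x [-0.008  0.015] y [-0.033  0.031]
-0.07 n6 x [0.007 0.014] y [-0.004  0.011]
-0.06 n17 x [0.002 0.013] y [-0.002  0.014]
-0.05 n18 x [-0.004  0.012] y [-0.001  0.013]
-0.04 n7 x [0.    0.012] y [-0.     0.013]
```

Important finding: the visible (shut) finger tips end about 33 mm above the reported TCP (depth 0.095 against 0.061). The earlier grips were therefore right at the tops, and this one only caught the case's rounded upper edge. The case has shifted about 6 mm, to (0.528,-0.026). I'll open, recentre and go down by feel.

```bash
python3 -c "
from h import *
to(.527,-.0257,.02,-5.8)"
```

```text
t20.90 pos [ 0.5217 -0.0261  0.0612] yaw -5.5 tilt 0.002 w -0.0002 F [ 0.7 -0.2 -0.3] q6 -0.10
  -> shift cm [0.09 0.52 4.12] turn [ 0.    -0.002  0.005]
```

>>> carry_out([
  [0,0.5,-2,0,0,0.005,0.76],
  [0,0.5,-2,0,0,0.005,0.76],
  [0,0.5,-2,0,0,0.005,0.76],
  [0,0.5,0,0,0,0.005,0.76],
  [0,0.5,2,0,0,0.005,0.76],
])

```text
t: 21.4
position: [0.5264, -0.0265, 0.0402]
tcp_rot: [-0.0, 0.742, 0.671, 0.001]
ft_force: [0.4, 0.6, 0.1]
width: 0.0653
```

```bash
python3 - <<'E'
from h import *
to(.527,-.0257,.02,-5.8)
for n in("scene","top"):
    P=bot.snapshot(n); C,ok=cloud(P)
    save(P,"b6%s.png"%n,(200,130,300,205) if n=="scene" else (225,150,325,225))
    s=bot.read_state(); p=np.array(s["position"]);Rt=q2R(s["tcp_rot"]); Y=(C-p)@Rt
    m=ok&(np.abs(Y[...,0])<.03)&(np.abs(Y[...,1])<.075)&(Y[...,2]<-.01)&(Y[...,2]>-.12)&(P["pixels"].max(-1)<80)&(np.ptp(P["pixels"].astype(int),-1)<18)
    Z=Y[m]
    for z0 in np.arange(-.1,0,.01):
        k=(Z[:,2]>z0)&(Z[:,2]<=z0+.01)
        if k.sum(): print("%.2f n%d x %s y %s"%(z0,k.sum(),np.round([Z[k,0].min(),Z[k,0].max()],3),np.round(np.sort(Z[k,1])[[0,1,-2,-1]] if k.sum()>3 else Z[k,1],3)))
E
```

```text
t21.40 pos [ 0.5264 -0.0265  0.0402] yaw -5.8 tilt 0.002 w 0.0653 F [0.4 0.6 0.1] q6 -0.10
  -> shift cm [0.08 0.05 2.02] turn [ 0.001 -0.002  0.   ]
-0.10 n77 x [-0.012  0.017] y [-0.063 -0.06   0.066  0.067]
-0.09 n59 x [-0.005  0.015] y [-0.06  -0.058  0.065  0.066]
-0.08 n26 x [-0.005  0.012] y [-0.037 -0.037  0.044  0.048]
-0.07 n39 x [-0.01   0.013] y [-0.037 -0.036  0.048  0.049]
-0.06 n36 x [-0.008  0.012] y [-0.037 -0.036  0.048  0.049]
-0.05 n22 x [-0.007  0.012] y [-0.033 -0.032  0.047  0.047]
-0.04 n4 x [-0.005  0.004] y [-0.033 -0.033 -0.032 -0.031]
-0.10 n3 x [-0.014  0.01 ] y [-0.034 -0.034 -0.037]
-0.09 n7 x [-0.01   0.006] y [-0.048 -0.047 -0.042 -0.04 ]
-0.08 n2 x [-0.01   0.006] y [-0.038 -0.042]
```

View pics/b6scene.png

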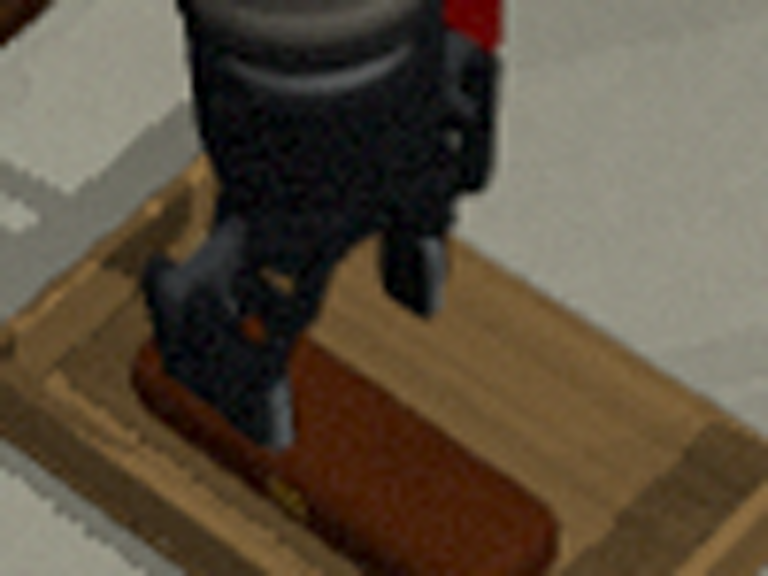

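The tips at (275,445) and (425,315) are visibly well above the case. Depth puts them about 40 mm above the reported TCP at this opening, so the tool really is that much shorter. Going down in stages, watching the force.

>>> carry_out([
  [0,0.05,2,0,0,0,0.76],
  [0,0.05,4,0,0,0,0.76],
  [0,0.05,5,0,0,0,0.76],
  [0,0.05,5,0,0,0,0.76],
])

```text
t: 21.9
position: [0.5233, -0.0258, -0.0128]
tcp_rot: [-0.004, 0.742, 0.671, -0.002]
ft_force: [-0.4, 0.0, 0.4]
width: 0.0648
```

```bash
python3 - <<'E'
from h import *
to(.527,-.0257,-.02,-5.8)
P=bot.snapshot("scene"); save(P,"b7.png",(200,130,300,205))
E
```

```text
t21.90 pos [ 0.5233 -0.0258 -0.0128] yaw -5.8 tilt 0.009 w 0.0648 F [-0.4  0.   0.4] q6 -0.10
  -> shift cm [0.05 0.37 0.71] turn [-0.009 -0.003  0.   ]
```

View pics/b7.png

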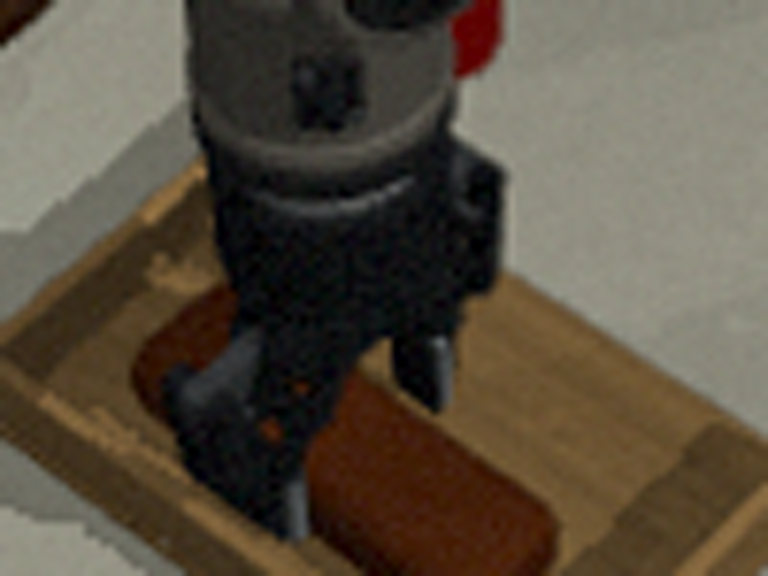

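The back finger (290,510) is now down between the case and the rail, with no force. Going down the last centimetre and straightening the small tilt.

>>> carry_out([
  [0,0.3,0.4,-0.009,-0.003,0,0.76],
  [0,0.3,0.8,-0.009,-0.003,0,0.76],
  [0,0.3,1.2,-0.009,-0.003,0,0.76],
  [0,0.3,1.3,-0.009,-0.003,0,0.76],
])

```text
t: 22.35
position: [0.5271, -0.0262, -0.0246]
tcp_rot: [0.001, 0.742, 0.671, 0.001]
ft_force: [-2.6, 0.3, 11.9]
width: 0.0653
```

```bash
python3 - <<'E'
from h import *
to(.527,-.0257,-.028,-5.8)
P=bot.snapshot("scene"); save(P,"b8.png",(200,130,300,205))
E
```

```text
t22.35 pos [ 0.5271 -0.0262 -0.0246] yaw -5.8 tilt 0.002 w 0.0653 F [-2.6  0.3 11.9] q6 -0.09
  -> shift cm [ 0.05 -0.02  0.34] turn [0.002 0.001 0.   ]
```

View pics/b8.png

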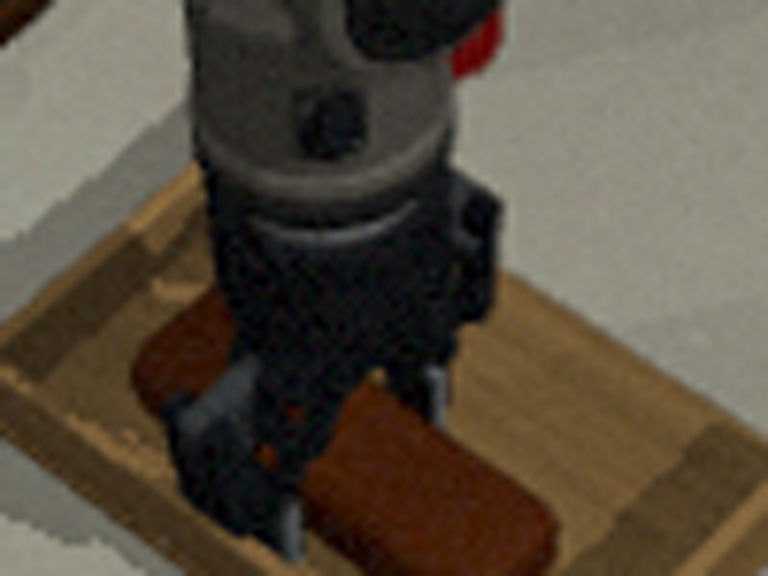

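The tips touch the caddy floor at TCP z = -0.0246 (12 N), which confirms the offset: about 33 mm at this opening. Raising 6 mm, then closing.

>>> carry_out([
  [0,0,-0.6,0,0,0,0.76],
  [0,0,-0.7,0,0,0,0.76],
  [0,0,-0.7,0,0,0,0],
  [0,0,-0.7,0,0,0,0],
  [0,0,-0.7,0,0,0,0],
], squeeze=30)

```text
t: 22.9
position: [0.5275, -0.0263, -0.017]
tcp_rot: [0.001, 0.742, 0.671, 0.001]
ft_force: [-0.0, 0.8, 6.2]
width: 0.0517
```

>>> carry_out([
  [0,0,0,0,0,0,0],
  [0,0,0,0,0,0,0],
  [0,0,0,0,0,0,0],
])

```text
t: 23.2
position: [0.5275, -0.0263, -0.0169]
tcp_rot: [0.001, 0.742, 0.671, 0.001]
ft_force: [-0.9, -0.5, 2.7]
width: 0.0514
```

Width is 51.5 mm and steady, matching the case's 52 mm. Lifting.

>>> carry_out([
  [0,0,-1,0,0,0,0],
  [0,0,-4,0,0,0,0],
  [0,0,-8,0,0,0,0],
  [0,0,-12,0,0,0,0],
  [0,0,-12,0,0,0,0],
])

```text
t: 23.7
position: [0.5304, -0.0267, 0.1087]
tcp_rot: [0.006, 0.742, 0.671, 0.004]
ft_force: [0.3, 0.2, -1.6]
width: 0.0515
```

```bash
python3 - <<'E'
from h import *
P=bot.snapshot("scene"); save(P,"b9.png",(190,90,330,195))
to(.4717,.358,.105,80)
E
```

```text
t23.75 pos [ 0.5288 -0.0264  0.106 ] yaw -5.8 tilt 0.009 w 0.0515 F [ 0.5 -0.7 -2.2] q6 -0.09
  -> shift cm [37.67 -9.55 -0.04] turn [ 0.006  0.008 -1.497]
```

View pics/b9.png

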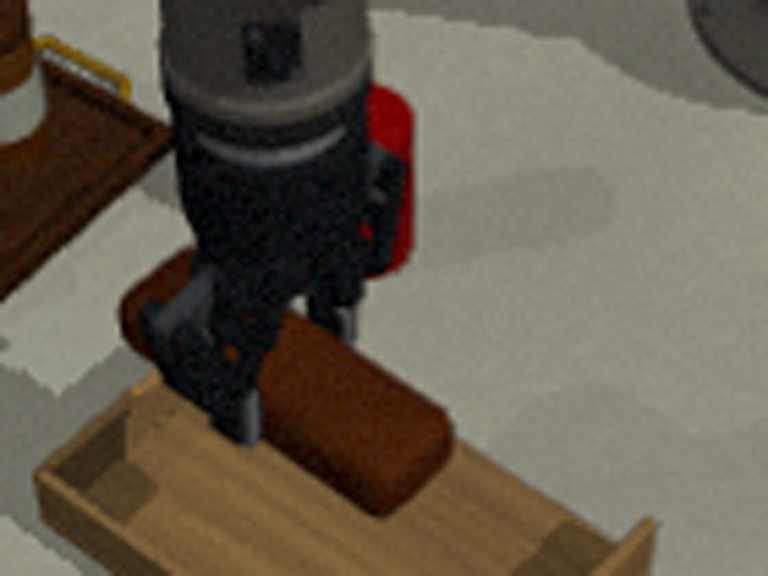

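The case is held level and clear of the caddy, from (140,300) to (430,470) in the picture. Carrying it to the book with a quarter turn.

>>> carry_out([
  [4.5,-1,-0.5,0,0,-0.15,0],
  [9,-2.2,-0.5,0,0,-0.3,0],
  [13.5,-3.4,-0.5,0,0,-0.45,0],
  [18,-4.5,-0.5,0,0,-0.6,0],
  [22,-5.5,-0.5,0,0,-0.75,0],
])

```text
t: 24.25
position: [0.4944, 0.1998, 0.1088]
tcp_rot: [0.003, 0.442, 0.897, 0.0]
ft_force: [0.6, -0.2, -1.4]
width: 0.0512
```

```bash
python3 - <<'E'
from h import *
to(.4719,.358,.105,80)
E
```

```text
t24.25 pos [0.4944 0.1998 0.1088] yaw 37.6 tilt 0.007 w 0.0512 F [ 0.6 -0.2 -1.4] q6 -0.41
  -> shift cm [13.92  7.86  0.33] turn [ 0.001  0.007 -0.741]
```

>>> carry_out([
  [4,2.2,0,0,0,-0.15,0],
  [8,4.5,0,0,0,-0.3,0],
  [12,6.8,0,0,0.007,-0.45,0],
  [13.9,7.9,0,0,0.007,-0.6,0],
  [13.9,7.9,0,0,0.007,-0.741,0],
])

```text
t: 24.75
position: [0.4703, 0.3608, 0.1063]
tcp_rot: [-0.001, 0.082, 0.997, -0.0]
ft_force: [-0.4, 0.1, -1.3]
width: 0.0512
```

>>> carry_out([
  [0,0,0,0,0,0,0],
  [0,0,0,0,0,0,0],
])

```text
t: 24.95
position: [0.4693, 0.3604, 0.1049]
tcp_rot: [-0.003, 0.084, 0.996, -0.001]
ft_force: [0.3, 0.6, -2.7]
width: 0.0515
```

```bash
python3 - <<'E'
from h import *
for n in ("scene","top"):
    P=bot.snapshot(n); C,ok=cloud(P); save(P,"c1%s.png"%n,(280,120,440,240) if n=="scene" else (100,110,280,245))
    a=np.radians(-10); u=np.array([np.cos(a),np.sin(a)]); v=np.array([-u[1],u[0]])
    px=P["pixels"].astype(int)
    m=ok&(C[...,2]>.145)&(C[...,2]<.185)&(np.hypot(C[...,0]-.472,C[...,1]-.358)<.12)&(px[...,0]>px[...,2]*1.6)&(px[...,0]>25)
    X=C[m]; r=cv2.minAreaRect((X[:,:2]*1000).astype(np.float32)); print(n,len(X),np.round(r[0],1),np.round(r[1],1),round(r[2],1),np.round(np.percentile(X[:,2],[5,95]),4))
to(.4719,.358,.0,80)
E
```

```text
scene 1042 [500.5 356.3] [ 50.9 104.4] 80.8 [0.1521 0.1657]
top 453 [470.1 346.4] [ 48.2 154.6] 89.4 [0.1513 0.1653]
t25.05 pos [0.4701 0.3601 0.1057] yaw 80.4 tilt 0.004 w 0.0516 F [-0.5  0.8 -0.7] q6 -0.88
  -> shift cm [-0.25 -0.17 10.56] turn [-0.001 -0.004  0.007]
```

View pics/c1scene.png

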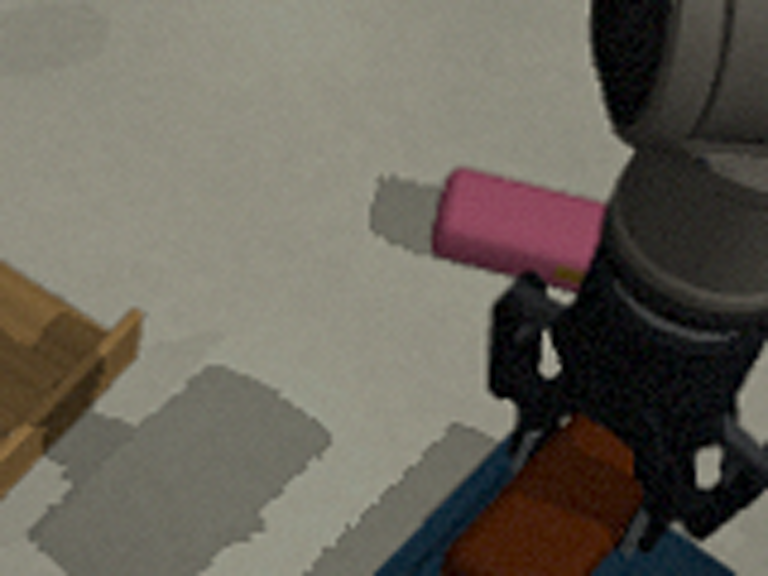

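View pics/c1top.png

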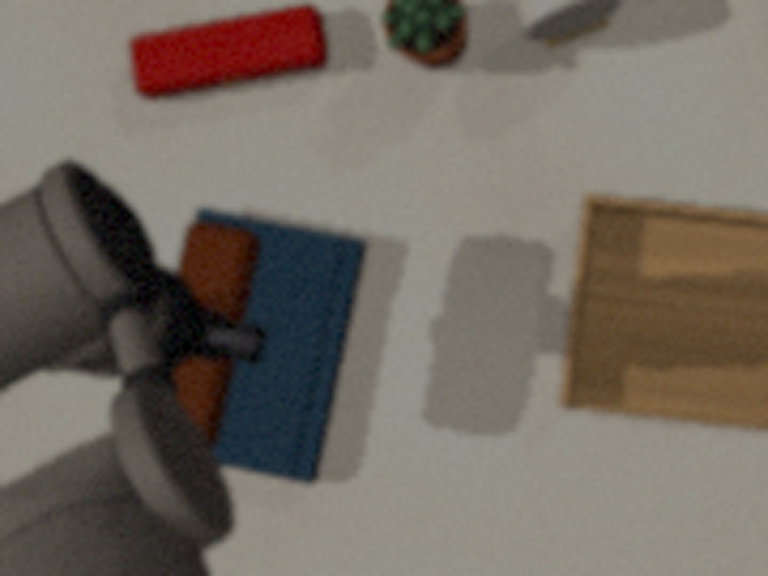

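The case (top view, from (215,230) to (190,430)) is parallel to the book's long side and over it. Its apparent left offset is parallax from the height. Lowering.

>>> carry_out([
  [-0.2,-0.2,3,0,0,0.007,0],
  [-0.2,-0.2,6,0,0,0.007,0],
  [-0.2,-0.2,9,0,0,0.007,0],
  [-0.2,-0.2,9.9,0,0,0.007,0],
  [-0.2,-0.2,9.9,0,0,0.007,0],
])

```text
t: 25.55
position: [0.4708, 0.3569, 0.0056]
tcp_rot: [-0.003, 0.088, 0.996, -0.001]
ft_force: [0.1, -0.4, -1.1]
width: 0.0519
```

```bash
python3 - <<'E'
from h import *
to(.4719,.358,.0,80)
E
```

```text
t25.55 pos [0.4708 0.3569 0.0056] yaw 79.9 tilt 0.007 w 0.0519 F [ 0.1 -0.4 -1.1] q6 -0.88
  -> shift cm [-0.09  0.13  0.56] turn [-0.003 -0.006 -0.002]
```

>>> carry_out([
  [0,0.1,0.2,-0.003,-0.006,0,0],
  [0,0.1,0.4,-0.003,-0.006,0,0],
  [0,0.1,0.5,-0.003,-0.006,0,0],
])

```text
t: 25.85
position: [0.4715, 0.3582, 0.0016]
tcp_rot: [0.001, 0.088, 0.996, 0.0]
ft_force: [-0.1, -0.2, -1.9]
width: 0.0513
```

>>> carry_out([
  [0,0,0.15,0,0,0,0],
  [0,0,0.2,0,0,0,0],
])

```text
t: 26.05
position: [0.4716, 0.3583, 0.0011]
tcp_rot: [0.001, 0.088, 0.996, 0.001]
ft_force: [-3.5, -4.3, 11.8]
width: 0.0515
```

>>> carry_out([
  [0,0,-0.1,0,0,0,0.8],
  [0,0,-0.1,0,0,0,0.8],
  [0,0,-0.1,0,0,0,0.8],
  [0,0,-3,0,0,0,0.8],
  [0,0,-8,0,0,0,0.8],
])

```text
t: 26.55
position: [0.4691, 0.3568, 0.0785]
tcp_rot: [-0.002, 0.088, 0.996, -0.002]
ft_force: [0.9, 0.1, 0.9]
width: 0.0684
```

>>> carry_out([
  [-5,0,-5,0,0,0.15,0.85],
  [-10,-2,-7,0,0,0.3,0.85],
  [-14,-4,-7,0,0,0.45,0.85],
  [-18,-6,-7,0,0,0.6,0.85],
  [-22,-8,-7,0,0,0.75,0.85],
])

```text
t: 27.05
position: [0.6692, 0.2418, 0.1487]
tcp_rot: [-0.001, 0.449, 0.893, -0.002]
ft_force: [1.1, -0.1, 0.2]
width: 0.0727
```

```bash
cat > det.py <<'E'
from h import *
def det(labs,P):
  for lab in labs.split():
    for n in P:
      C=cloud(P[n])
      for o in bot.outline_of(lab,P[n])[:4]:
        if o["p"]<0.3: continue
        X=C[0][o["region"]&C[1]]
        zt=np.percentile(X[:,2],97); top=X[X[:,2]>zt-0.008]
        rect=cv2.minAreaRect((top[:,:2]*1000).astype(np.float32))
        print(lab,n,round(o["p"],2),"ztop%.4f"%zt,"rect",np.round(rect[0],1),np.round(rect[1],1),round(rect[2],1))
E
python3 - <<'E'
from det import *
P={n:bot.snapshot(n) for n in("scene","top")}
det("case book candle lotion vase",P)
save(P["scene"],"c2.png"); save(P["top"],"c3.png")
to(.5657,-.3443,.13,-5)
E
```

```text
case scene 0.66 ztop0.0632 rect [474.6 359. ] [ 51.7 157.2] 77.9
case scene 0.57 ztop0.0374 rect [227.9 289.3] [ 52.2 138.9] 15.2
case top 0.62 ztop0.0369 rect [699.1 349.9] [231.   69.4] 76.2
book scene 0.84 ztop0.0293 rect [472.5 360.2] [137.8 203.1] 80.4
book top 0.59 ztop0.0174 rect [ 477.2 -345.4] [162.  328.6] 89.1
book top 0.53 ztop0.0286 rect [440.2 413. ] [ 36.1 118.6] 81.4
candle scene 0.79 ztop0.1031 rect [ 388.  -341.3] [54.  50.2] 40.3
candle scene 0.59 ztop0.0964 rect [ 333.2 -130.1] [56.5 53.9] 57.1
candle top 0.91 ztop0.1026 rect [ 383.8 -345.8] [54.2 53. ] 19.5
candle top 0.55 ztop0.0968 rect [ 331.7 -133.1] [53.8 54. ] 1.3
lotion scene 0.98 ztop0.1194 rect [ 567.5 -339.8] [28.1 24.1] 13.6
lotion top 0.57 ztop0.0252 rect [ 763.6 -114.5] [90.2 93.6] 0.5
lotion top 0.51 ztop0.1201 rect [ 565.2 -343.9] [25.8 26.7] 2.0
vase scene 0.55 ztop0.1159 rect [ 478.1 -341.4] [28.7 28.6] 35.7
vase top 0.88 ztop0.1160 rect [ 477.2 -345.3] [25.5 26.1] 2.7
t27.65 pos [0.667  0.2438 0.1483] yaw 37.0 tilt 0.005 w 0.0727 F [-0.4 -0.4 -1. ] q6 -0.40
  -> shift cm [-40.87 -43.47   2.04] turn [-0.005  0.002  0.733]
```

View pics/c2.png

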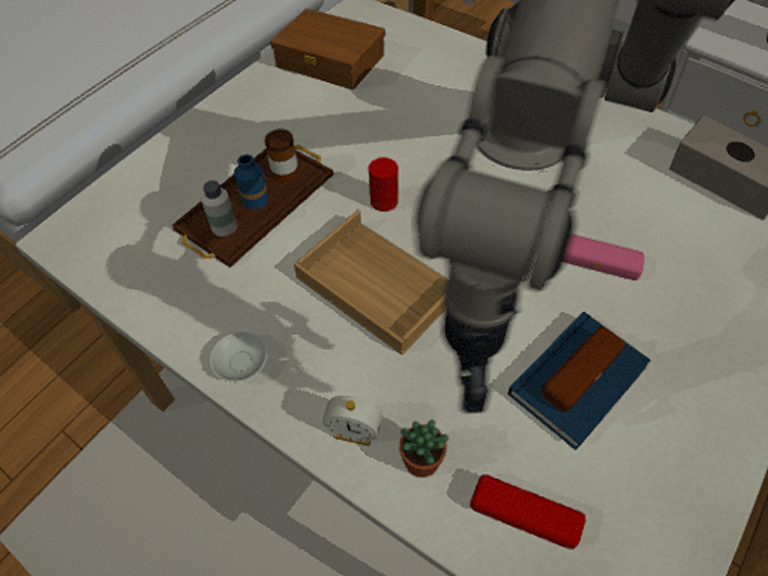

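View pics/c3.png

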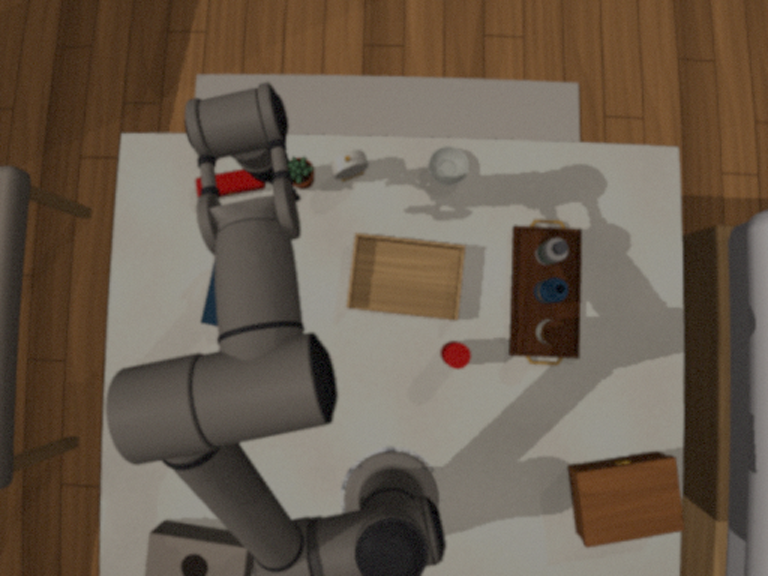

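The case lies on the book at (585,368) in the scene view, parallel to its long side. The scene camera puts it 2 mm from the book's centre and 2.5° off. The three on the tray and the bystanders are unchanged. That retreat came nearer the plant than I intended, but the tips were about 8 cm above it. Now back to the tray for the lotion, gripping 22 mm lower this time.

>>> carry_out([
  [-3.4,-3.6,0,0,0,0.07,0.85],
  [-6.8,-7.2,0,0,0,0.15,0.85],
  [-10.2,-10.8,0,0,0,0.3,0.85],
  [-13.6,-14.4,0,0,0,0.4,0.85],
  [-17,-18,0,0,0,0.5,0.85],
])

```text
t: 28.15
position: [0.6249, -0.0017, 0.1496]
tcp_rot: [-0.0, 0.655, 0.756, -0.002]
ft_force: [1.0, -0.4, 1.1]
width: 0.0726
```

```bash
python3 - <<'E'
from h import *
to(.5657,-.3443,.13,-5)
E
```

```text
t28.15 pos [ 0.6249 -0.0017  0.1496] yaw 8.2 tilt 0.005 w 0.0726 F [ 1.  -0.4  1.1] q6 -0.26
  -> shift cm [-33.07 -10.72   2.08] turn [-0.004  0.003  0.23 ]
```

>>> carry_out([
  [-4.7,-1.5,0,0,0,0.1,0.85],
  [-9.4,-3,0,0,0,0.23,0.85],
  [-14,-4.5,0,0,0,0.23,0.85],
  [-19,-6.1,0,0,0,0.23,0.85],
  [-24,-7.7,0,0,0,0.23,0.85],
])

```text
t: 28.65
position: [0.5831, -0.2467, 0.151]
tcp_rot: [0.0, 0.737, 0.676, -0.002]
ft_force: [1.2, -0.4, -0.1]
width: 0.0724
```

```bash
python3 - <<'E'
from h import *
to(.5657,-.3443,.13,-5)
E
```

```text
t28.65 pos [ 0.5831 -0.2467  0.151 ] yaw -5.0 tilt 0.004 w 0.0724 F [ 1.2 -0.4 -0.1] q6 -0.43
  -> shift cm [-9.86 -0.89  2.14] turn [-0.002  0.004  0.001]
```

>>> carry_out([
  [-4.9,-0.4,0,0,0,0,0.85],
  [-9.4,-0.8,0,0,0,0,0.85],
  [-9.8,-0.9,0.5,0,0,0,0.85],
  [-9.8,-0.9,2,0,0,0,0.85],
  [-9.8,-0.9,4,0,0,0,0.85],
])

```text
t: 29.15
position: [0.5661, -0.3437, 0.1119]
tcp_rot: [0.001, 0.737, 0.676, -0.002]
ft_force: [-0.2, 0.8, 0.2]
width: 0.0726
```

```bash
python3 - <<'E'
from h import *
to(.5657,-.3443,.0308,-5)
E
```

```text
t29.15 pos [ 0.5661 -0.3437  0.1119] yaw -5.0 tilt 0.004 w 0.0726 F [-0.2  0.8  0.2] q6 -0.57
  -> shift cm [-0.02 -0.03  8.11] turn [-0.     0.004  0.   ]
```

>>> carry_out([
  [0,0,3,0,0,0,0.85],
  [0,0,6,0,0,0,0.85],
  [0,0,8.1,0,0.004,0,0.85],
  [0,0,8.1,0,0.004,0,0.85],
])

```text
t: 29.55
position: [0.5644, -0.3416, 0.0275]
tcp_rot: [-0.003, 0.737, 0.676, -0.001]
ft_force: [-1.1, -0.6, -0.2]
width: 0.0729
```

```bash
python3 - <<'E'
from h import *
to(.5657,-.3443,.0308,-5)
P=bot.snapshot("scene"); save(P,"d1.png",(100,80,240,185))
E
```

```text
t29.55 pos [ 0.5644 -0.3416  0.0275] yaw -4.9 tilt 0.007 w 0.0729 F [-1.1 -0.6 -0.2] q6 -0.57
  -> shift cm [-0.26  0.15 -0.33] turn [-0.006 -0.003  0.001]
```

View pics/d1.png

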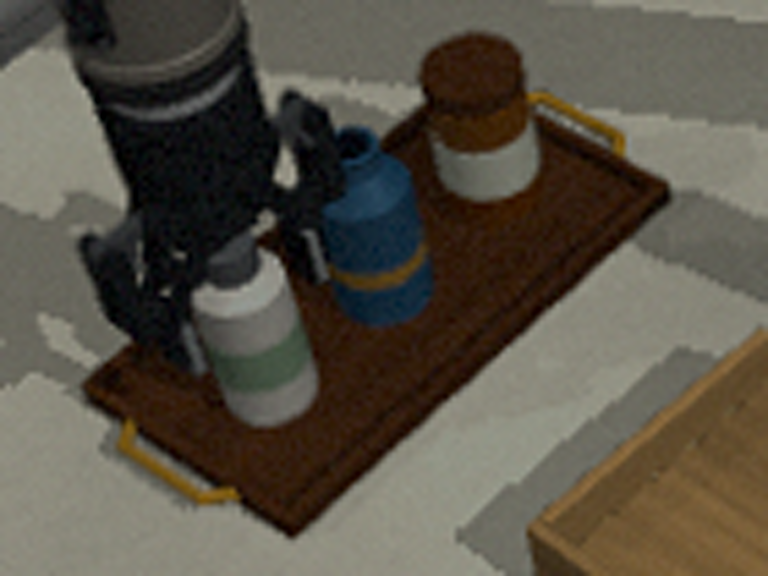

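The fingers straddle the lotion at (255,330), low on the body and clear of the vase (380,240). A small correction, then close.

>>> carry_out([
  [-0.25,0.15,-0.3,-0.006,-0.003,0,0.85],
  [-0.25,0.15,-0.3,-0.006,-0.003,0,0.85],
  [-0.25,0.15,-0.3,-0.006,-0.003,0,0],
  [-0.25,0.15,-0.3,-0.006,-0.003,0,0],
  [-0.25,0.15,-0.3,-0.006,-0.003,0,0],
], squeeze=30)

```text
t: 30.1
position: [0.5669, -0.3457, 0.0342]
tcp_rot: [0.002, 0.737, 0.676, 0.0]
ft_force: [-1.6, 0.6, 5.4]
width: 0.0496
```

>>> carry_out([
  [0,0,0,0,0,0,0],
  [0,0,0,0,0,0,0],
  [0,0,0,0,0,0,0],
])

```text
t: 30.4
position: [0.5669, -0.3457, 0.0343]
tcp_rot: [0.002, 0.737, 0.676, 0.0]
ft_force: [0.2, 0.1, 1.5]
width: 0.0492
```

>>> carry_out([
  [0,0,-2,0,0,0,0],
  [0,0,-6,0,0,0,0],
  [0,0,-10,0,0,0,0],
  [0,0,-12,0,0,0,0],
  [4,0,-12,0,0,0,0],
])

```text
t: 30.9
position: [0.571, -0.3105, 0.1578]
tcp_rot: [0.007, 0.739, 0.674, 0.0]
ft_force: [0.1, 0.8, -3.4]
width: 0.0492
```

```bash
python3 - <<'E'
from h import *
to(.4654,.0477,.14,-4.7)
E
```

```text
t30.90 pos [ 0.571  -0.3105  0.1578] yaw -5.2 tilt 0.014 w 0.0492 F [ 0.1  0.8 -3.4] q6 -0.52
  -> shift cm [ 34.72 -13.78   1.33] turn [ 0.011  0.009 -0.009]
```

>>> carry_out([
  [4.6,-1.8,0,0,0,0,0],
  [9.2,-3.6,0,0.01,0.01,-0.009,0],
  [13.8,-5.5,0,0.01,0.01,-0.009,0],
  [18.4,-7.3,0,0.01,0.01,-0.009,0],
  [23,-9.1,0,0.01,0.01,-0.009,0],
])

```text
t: 31.4
position: [0.5002, -0.0713, 0.1546]
tcp_rot: [-0.0, 0.736, 0.677, 0.001]
ft_force: [1.0, 0.2, -2.4]
width: 0.0491
```

```bash
python3 - <<'E'
from h import *
to(.4654,.0477,.14,-4.7)
E
```

```text
t31.40 pos [ 0.5002 -0.0713  0.1546] yaw -4.7 tilt 0.002 w 0.0491 F [ 1.   0.2 -2.4] q6 -0.21
  -> shift cm [11.58 -4.45  1.47] turn [ 0.001 -0.002 -0.   ]
```

>>> carry_out([
  [4.6,-1.8,0,0,0,0,0],
  [9,-3.5,0,0,0,0,0],
  [11.5,-4.4,0,0,0,0,0],
  [11.5,-4.4,2,0,0,0,0],
  [11.5,-4.4,4,0,0,0,0],
])

```text
t: 31.9
position: [0.4659, 0.0481, 0.1148]
tcp_rot: [0.0, 0.735, 0.678, 0.001]
ft_force: [0.3, -1.1, -3.1]
width: 0.0493
```

```bash
python3 - <<'E'
from h import *
to(.4654,.0477,.0363,-4.7)
E
```

```text
t31.90 pos [0.4659 0.0481 0.1148] yaw -4.6 tilt 0.003 w 0.0493 F [ 0.3 -1.1 -3.1] q6 0.02
  -> shift cm [-0.05 -0.07  7.85] turn [ 0.002 -0.002  0.002]
```

>>> carry_out([
  [0,0,3,0,0,0,0],
  [0,0,6,0,0,0,0],
  [0,0,7.3,0,0,0,0],
  [0,0,7.4,0,0,0,0],
  [0,0,7.4,0,0,0,0],
])

```text
t: 32.4
position: [0.4662, 0.0482, 0.0409]
tcp_rot: [0.0, 0.735, 0.678, 0.001]
ft_force: [-0.4, -0.0, -3.1]
width: 0.0494
```

```bash
python3 - <<'E'
from h import *
to(.4654,.0477,.0363,-4.7)
E
```

```text
t32.40 pos [0.4662 0.0482 0.0409] yaw -4.6 tilt 0.003 w 0.0494 F [-0.4 -0.  -3.1] q6 0.02
  -> shift cm [-0.06 -0.08  0.46] turn [ 0.002 -0.002  0.002]
```

>>> carry_out([
  [0,-0.1,0.2,0,0,0,0],
  [0,-0.1,0.4,0,0,0,0],
  [0,-0.1,0.5,0,0,0,0],
  [0,-0.1,0.55,0,0,0,0],
])

```text
t: 32.8
position: [0.4656, 0.0483, 0.0362]
tcp_rot: [0.001, 0.735, 0.678, 0.002]
ft_force: [-2.3, 0.4, 9.3]
width: 0.049
```

>>> carry_out([
  [0,0,0,0,0,0,0.85],
  [0,0,0,0,0,0,0.85],
  [0,0,0,0,0,0,0.85],
  [0,0,-4,0,0,0,0.85],
  [0,0,-9,0,0,0,0.85],
])

```text
t: 33.3
position: [0.4636, 0.0482, 0.1255]
tcp_rot: [-0.001, 0.735, 0.678, -0.0]
ft_force: [0.9, 0.8, 0.3]
width: 0.0725
```

>>> carry_out([
  [-2,0,-11,0,0,0,0.85],
  [-7,0.2,-12,0,0,0,0.85],
  [-12,0.2,-12,0,0,0,0.85],
  [-17,0.2,-12,0,0,0,0.85],
  [-22,0.2,-12,0,0,0,0.85],
])

```text
t: 33.8
position: [0.451, -0.1405, 0.2446]
tcp_rot: [0.0, 0.735, 0.679, 0.0]
ft_force: [0.8, -0.1, 1.2]
width: 0.073
```

```bash
python3 - <<'E'
from det import *
P={n:bot.snapshot(n) for n in("scene","top")}
save(P["scene"],"d2.png",(80,40,340,235))
det("lotion",P)
to(.4775,-.3436,.15,-5)
E
```

```text
lotion scene 0.94 ztop0.1221 rect [463.6  51. ] [29.5 27.1] 34.0
lotion top 0.5 ztop0.1211 rect [463.6  48.6] [25.5 25.1] 1.8
t34.00 pos [ 0.4505 -0.1396  0.2429] yaw -4.8 tilt 0.003 w 0.0727 F [-1.3  0.3  0.3] q6 -0.38
  -> shift cm [-20.12   4.41   9.23] turn [-0.003 -0.002  0.004]
```

View pics/d2.png

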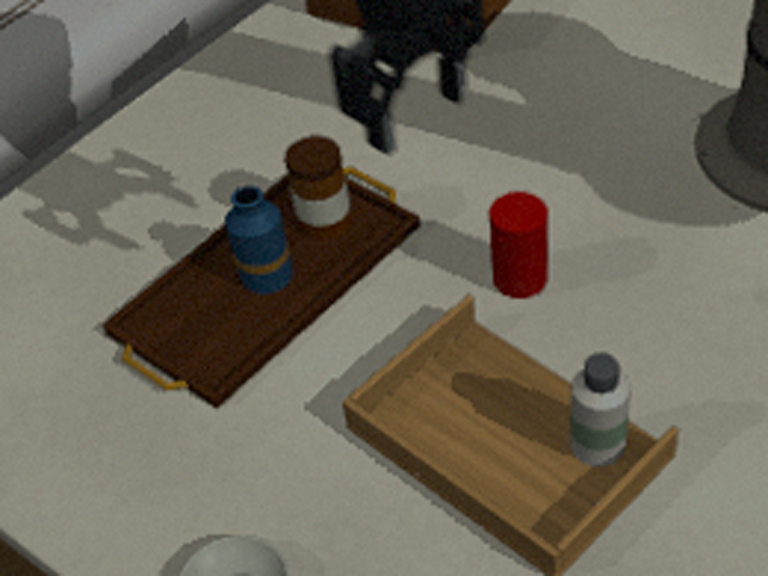

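The lotion stands at (600,410), within about 2 mm of its starting measurement in both views. Next is the vase at (260,240).

>>> carry_out([
  [-4.8,1.1,2,0,0,0,0.85],
  [-9.6,2.1,4,0,0,0,0.85],
  [-14.4,3.2,6,0,0,0,0.85],
  [-19,4.2,8,0,0,0,0.85],
  [-20.1,4.4,9,0,0,0,0.85],
])

```text
t: 34.5
position: [0.4779, -0.3448, 0.1503]
tcp_rot: [-0.002, 0.736, 0.677, -0.0]
ft_force: [0.0, 0.2, 0.2]
width: 0.0724
```

```bash
python3 - <<'E'
from h import *
to(.4775,-.3436,.0297,-5)
E
```

```text
t34.50 pos [ 0.4779 -0.3448  0.1503] yaw -4.8 tilt 0.005 w 0.0724 F [0.  0.2 0.2] q6 -0.67
  -> shift cm [ 0.08 -0.   12.06] turn [-0.004 -0.003  0.004]
```

>>> carry_out([
  [0.1,0,4,0,0,0,0.85],
  [0.1,0,8,0,0,0,0.85],
  [0.1,0,10.5,0,0,0,0.85],
  [0.1,0,11.3,0,0,0,0.85],
  [0.1,0,11.3,0,0,0,0.85],
])

```text
t: 35.0
position: [0.4778, -0.3418, 0.0365]
tcp_rot: [-0.003, 0.735, 0.678, -0.0]
ft_force: [-0.1, -1.2, 0.8]
width: 0.0728
```

```bash
python3 - <<'E'
from h import *
to(.4775,-.3436,.0297,-5)
E
```

```text
t35.00 pos [ 0.4778 -0.3418  0.0365] yaw -4.7 tilt 0.007 w 0.0728 F [-0.1 -1.2  0.8] q6 -0.67
  -> shift cm [-0.18 -0.01  0.68] turn [-0.005 -0.004  0.006]
```

>>> carry_out([
  [-0.15,0,0.5,-0.005,-0.004,0,0.85],
  [-0.15,0,0.5,-0.005,-0.004,0,0.85],
  [-0.15,0,0.5,-0.005,-0.004,0,0],
  [-0.15,0,0.5,-0.005,-0.004,0,0],
  [-0.15,0,0.5,-0.005,-0.004,0,0],
], squeeze=30)

```text
t: 35.5
position: [0.4779, -0.3437, 0.0327]
tcp_rot: [0.001, 0.735, 0.678, -0.0]
ft_force: [-2.4, 2.2, 6.3]
width: 0.0526
```

>>> carry_out([
  [0,0,0,0,0,0,0],
  [0,0,0,0,0,0,0],
  [0,0,0,0,0,0,0],
])

```text
t: 35.8
position: [0.4779, -0.3438, 0.0327]
tcp_rot: [0.001, 0.735, 0.678, -0.0]
ft_force: [-0.5, -0.1, 1.3]
width: 0.0528
```

```bash
python3 - <<'E'
from h import *
to(.4775,-.3436,.0297,-5)
P=bot.snapshot("scene"); save(P,"d3.png",(100,60,240,165))
E
```

```text
t35.80 pos [ 0.4779 -0.3438  0.0327] yaw -4.7 tilt 0.001 w 0.0528 F [-0.5 -0.1  1.3] q6 -0.67
  -> shift cm [ 0.02 -0.04  0.3 ] turn [0.001 0.001 0.006]
```

View pics/d3.png

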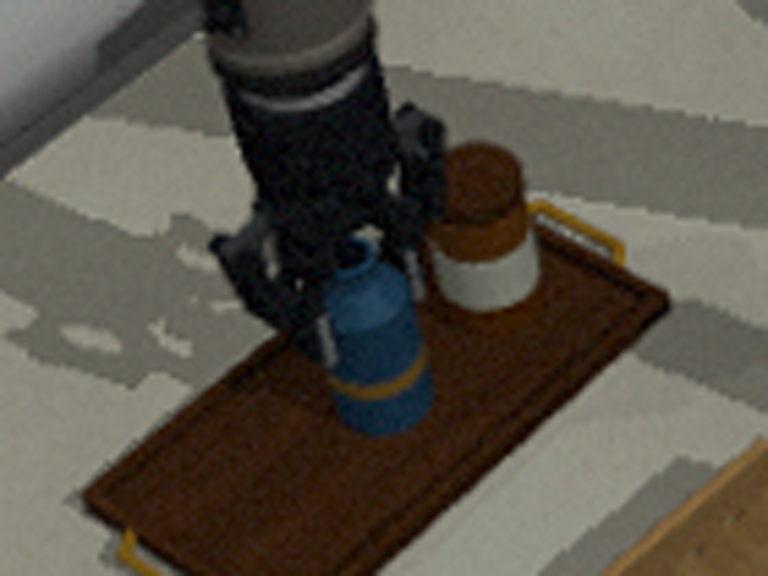

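The fingers grip the vase's straight body at (375,340), clear of the candle at (480,230). Lifting and carrying back.

>>> carry_out([
  [0,0,-2,0,0,0,0],
  [0,0,-6,0,0,0,0],
  [0,0,-10,0,0,0,0],
  [0,0,-12,0,0,0,0],
  [4,0,-12,0,0,0,0],
])

```text
t: 36.35
position: [0.4825, -0.3085, 0.156]
tcp_rot: [0.005, 0.737, 0.676, -0.0]
ft_force: [1.5, 0.6, -2.7]
width: 0.0528
```

```bash
python3 - <<'E'
from h import *
to(.457,-.0178,.14,-4.9)
E
```

```text
t36.35 pos [ 0.4825 -0.3085  0.156 ] yaw -4.9 tilt 0.010 w 0.0528 F [ 1.5  0.6 -2.7] q6 -0.62
  -> shift cm [28.76 -5.04  1.35] turn [ 0.007  0.007 -0.   ]
```

>>> carry_out([
  [4.8,-0.8,0,0,0,0,0],
  [9.6,-1.7,0,0.007,0.007,0,0],
  [14.4,-2.5,0,0.007,0.007,0,0],
  [19,-3.3,0,0.007,0.007,0,0],
  [24,-4.2,0,0.007,0.007,0,0],
])

```text
t: 36.85
position: [0.4607, -0.065, 0.1536]
tcp_rot: [0.0, 0.737, 0.676, 0.0]
ft_force: [1.8, 0.7, -3.7]
width: 0.0526
```

```bash
python3 - <<'E'
from h import *
to(.457,-.0178,.14,-4.9)
E
```

```text
t36.85 pos [ 0.4607 -0.065   0.1536] yaw -5.0 tilt 0.000 w 0.0526 F [ 1.8  0.7 -3.7] q6 -0.22
  -> shift cm [ 4.67 -0.78  1.36] turn [ 0.     0.    -0.001]
```

>>> carry_out([
  [3,-0.5,0,0,0,0,0],
  [4.5,-0.7,0,0,0,0,0],
  [4.6,-0.8,0,0,0,0,0],
  [4.6,-0.8,0.5,0,0,0,0],
])

```text
t: 37.25
position: [0.457, -0.0185, 0.1487]
tcp_rot: [0.001, 0.737, 0.676, 0.0]
ft_force: [-0.2, -0.8, -2.6]
width: 0.0524
```

```bash
python3 - <<'E'
from h import *
to(.457,-.0178,.0345,-4.9)
E
```

```text
t37.25 pos [ 0.457  -0.0185  0.1487] yaw -4.9 tilt 0.001 w 0.0524 F [-0.2 -0.8 -2.6] q6 -0.12
  -> shift cm [ 0.07 -0.02 11.42] turn [0.001 0.    0.   ]
```

>>> carry_out([
  [0,0,4,0,0,0,0],
  [0,0,8,0,0,0,0],
  [0,0,10.5,0,0,0,0],
  [0,0,10.9,0,0,0,0],
  [0,0,10.9,0,0,0,0],
])

```text
t: 37.75
position: [0.457, -0.0194, 0.0393]
tcp_rot: [-0.0, 0.737, 0.676, -0.0]
ft_force: [0.6, 0.4, -2.6]
width: 0.0528
```

```bash
python3 - <<'E'
from h import *
to(.457,-.0178,.0345,-4.9)
E
```

```text
t37.75 pos [ 0.457  -0.0194  0.0393] yaw -5.0 tilt 0.001 w 0.0528 F [ 0.6  0.4 -2.6] q6 -0.12
  -> shift cm [ 0.16 -0.01  0.48] turn [-0.     0.    -0.001]
```

>>> carry_out([
  [0.15,0,0.2,0,0,0,0],
  [0.15,0,0.4,0,0,0,0],
  [0.15,0,0.55,0,0,0,0],
  [0.15,0,0.55,0,0,0,0],
])

```text
t: 38.15
position: [0.4579, -0.018, 0.0347]
tcp_rot: [0.001, 0.737, 0.676, 0.0]
ft_force: [0.0, -0.2, 1.5]
width: 0.0526
```

>>> carry_out([
  [0,0,0,0,0,0,0.85],
  [0,0,0,0,0,0,0.85],
  [0,0,0,0,0,0,0.85],
  [0,0,-4,0,0,0,0.85],
  [0,0,-9,0,0,0,0.85],
])

```text
t: 38.65
position: [0.456, -0.0176, 0.1241]
tcp_rot: [-0.001, 0.737, 0.676, -0.001]
ft_force: [2.6, -0.8, -0.6]
width: 0.0726
```

>>> carry_out([
  [0,0,-3,0,0,0,0.85],
  [-5,0,-4,0,0,0,0.85],
  [-10,-1,-4,0,0,0,0.85],
  [-15,-2,-4,0,0,0,0.85],
  [-20,-3,-4,0,0,0,0.85],
])

```text
t: 39.15
position: [0.4094, -0.2121, 0.1645]
tcp_rot: [-0.001, 0.737, 0.676, -0.001]
ft_force: [1.1, -0.7, -1.5]
width: 0.0726
```

```bash
python3 - <<'E'
from det import *
P={n:bot.snapshot(n) for n in("scene","top")}
save(P["scene"],"d4.png",(80,40,340,235))
det("lotion vase",P)
to(.3886,-.343,.15,-5)
E
```

```text
lotion scene 0.7 ztop0.1218 rect [465.   51.8] [27.6 27.1] 39.2
lotion scene 0.43 ztop0.0634 rect [472.9 358.3] [ 51.8 158.4] 79.3
lotion top 0.74 ztop0.1222 rect [463.5  48.5] [25.3 24.9] 1.9
lotion top 0.69 ztop0.0622 rect [471.  355.2] [ 49.6 156.5] 79.8
vase scene 0.85 ztop0.1180 rect [456.7 -14.8] [28.2 27.5] 2.6
vase top 0.7 ztop0.1181 rect [456.8 -17.9] [26.5 28.9] 46.4
t39.45 pos [ 0.4102 -0.2096  0.1641] yaw -4.9 tilt 0.004 w 0.0727 F [-0.7  0.7  0.1] q6 -0.55
  -> shift cm [-13.47  -1.     1.41] turn [-0.004 -0.001  0.001]
```

View pics/d4.png

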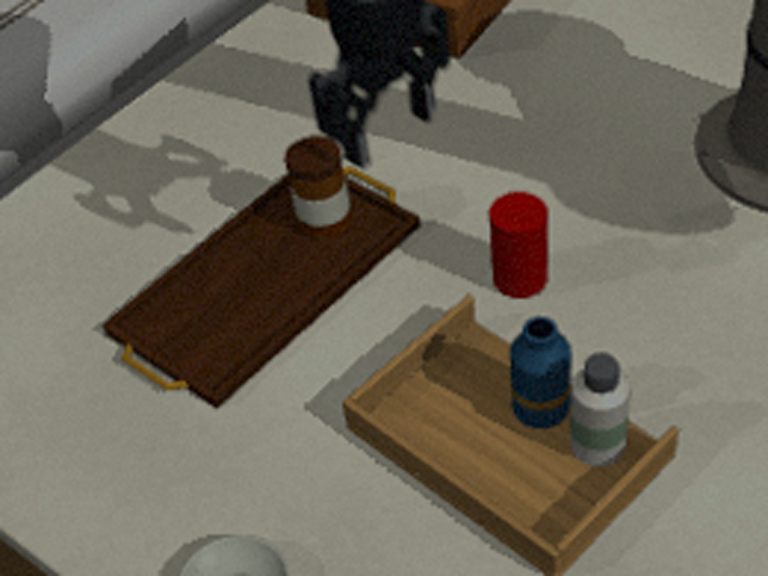

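Vase (540,375) and lotion (600,410) are back, both within about 2 mm of their starting readings. Now the candle at (318,180).

>>> carry_out([
  [-5,-0.4,0,0,0,0,0.85],
  [-10,-0.7,0,0,0,0,0.85],
  [-13,-1,0,0,0,0,0.85],
  [-13.4,-1,0.5,0,0,0,0.85],
  [-13.4,-1,2,0,0,0,0.85],
])

```text
t: 39.95
position: [0.3898, -0.3422, 0.1446]
tcp_rot: [-0.001, 0.737, 0.676, -0.001]
ft_force: [-0.1, -0.0, 0.3]
width: 0.0726
```

```bash
python3 - <<'E'
from h import *
to(.3886,-.343,.0357,-5)
E
```

```text
t39.95 pos [ 0.3898 -0.3422  0.1446] yaw -4.9 tilt 0.002 w 0.0726 F [-0.1 -0.   0.3] q6 -0.78
  -> shift cm [-0.08 -0.09 10.89] turn [-0.002  0.001  0.002]
```

>>> carry_out([
  [-0.1,-0.1,4,0,0,0,0.85],
  [-0.1,-0.1,8,0,0,0,0.85],
  [-0.1,-0.1,10.2,0,0,0,0.85],
  [-0.1,-0.1,10.4,0,0,0,0.85],
  [-0.1,-0.1,10.4,0,0,0,0.85],
])

```text
t: 40.45
position: [0.3892, -0.3418, 0.0407]
tcp_rot: [-0.001, 0.736, 0.677, -0.001]
ft_force: [0.8, 0.0, 0.8]
width: 0.0726
```

```bash
python3 - <<'E'
from h import *
to(.3886,-.343,.0357,-5)
E
```

```text
t40.45 pos [ 0.3892 -0.3418  0.0407] yaw -4.8 tilt 0.003 w 0.0726 F [0.8 0.  0.8] q6 -0.78
  -> shift cm [-0.12 -0.05  0.5 ] turn [-0.003  0.     0.004]
```

>>> carry_out([
  [-0.1,0,0.4,-0.003,0,0,0.85],
  [-0.1,0,0.4,-0.003,0,0,0.85],
  [-0.1,0,0.4,-0.003,0,0,0],
  [-0.1,0,0.4,-0.003,0,0,0],
  [-0.1,0,0.4,-0.003,0,0,0],
], squeeze=30)

```text
t: 40.95
position: [0.3893, -0.3433, 0.0377]
tcp_rot: [0.001, 0.736, 0.677, -0.0]
ft_force: [-1.5, 0.9, 6.4]
width: 0.0563
```

>>> carry_out([
  [0,0,0,0,0,0,0],
  [0,0,0,0,0,0,0],
  [0,0,0,0,0,0,0],
])

```text
t: 41.25
position: [0.3894, -0.3434, 0.0378]
tcp_rot: [0.001, 0.736, 0.677, -0.0]
ft_force: [-0.4, -0.7, 1.3]
width: 0.0561
```

>>> carry_out([
  [0,0,-2,0,0,0,0],
  [0,0,-6,0,0,0,0],
  [0,0,-10,0,0,0,0],
  [0,0,-12,0,0,0,0],
  [4,1,-12,0,0,0,0],
])

```text
t: 41.75
position: [0.4035, -0.3087, 0.1609]
tcp_rot: [0.005, 0.738, 0.675, -0.001]
ft_force: [1.2, 0.2, -2.7]
width: 0.056
```

```bash
python3 - <<'E'
from h import *
to(.4546,-.0832,.15,-5)
E
```

```text
t41.75 pos [ 0.4035 -0.3087  0.1609] yaw -5.0 tilt 0.011 w 0.0560 F [ 1.2  0.2 -2.7] q6 -0.71
  -> shift cm [22.92  3.1   0.93] turn [ 0.007  0.008 -0.001]
```

>>> carry_out([
  [4.5,0.6,0,0.007,0.008,0,0],
  [9,1.2,0,0.007,0.008,0,0],
  [13.5,1.8,0,0.007,0.008,0,0],
  [18,2.4,0,0.007,0.008,0,0],
  [21,2.9,0,0.007,0.008,0,0],
])

```text
t: 42.25
position: [0.4505, -0.0993, 0.159]
tcp_rot: [-0.001, 0.737, 0.676, 0.0]
ft_force: [-0.3, 0.3, -2.9]
width: 0.0566
```

```bash
python3 - <<'E'
from h import *
to(.4546,-.0832,.15,-5)
E
```

```text
t42.25 pos [ 0.4505 -0.0993  0.159 ] yaw -5.0 tilt 0.001 w 0.0566 F [-0.3  0.3 -2.9] q6 -0.30
  -> shift cm [1.63 0.27 0.91] turn [-0.001 -0.001  0.001]
```

>>> carry_out([
  [1.3,0.2,0,0,0,0,0],
  [1.6,0.3,0,0,0,0,0],
  [1.6,0.3,0.5,0,0,0,0],
  [1.6,0.3,1,0,0,0,0],
])

```text
t: 42.65
position: [0.4547, -0.0843, 0.1485]
tcp_rot: [-0.001, 0.737, 0.676, -0.0]
ft_force: [-0.5, -0.0, -2.2]
width: 0.0562
```

```bash
python3 - <<'E'
from h import *
to(.4546,-.0832,.0396,-5)
E
```

```text
t42.65 pos [ 0.4547 -0.0843  0.1485] yaw -5.0 tilt 0.001 w 0.0562 F [-0.5 -0.  -2.2] q6 -0.26
  -> shift cm [ 1.000e-01 -1.000e-02  1.089e+01] turn [-0.001 -0.001 -0.   ]
```

>>> carry_out([
  [0.1,0,4,0,0,0,0],
  [0.1,0,8,0,0,0,0],
  [0.1,0,10,0,0,0,0],
  [0.1,0,10.4,0,0,0,0],
  [0.1,0,10.4,0,0,0,0],
])

```text
t: 43.15
position: [0.4544, -0.084, 0.0441]
tcp_rot: [-0.001, 0.738, 0.675, -0.001]
ft_force: [-0.3, -0.2, -2.1]
width: 0.0564
```

```bash
python3 - <<'E'
from h import *
to(.4546,-.0832,.0396,-5)
E
```

```text
t43.15 pos [ 0.4544 -0.084   0.0441] yaw -5.1 tilt 0.003 w 0.0564 F [-0.3 -0.2 -2.1] q6 -0.26
  -> shift cm [0.08 0.01 0.45] turn [-0.003 -0.001 -0.001]
```

>>> carry_out([
  [0.1,0,0.2,0,0,0,0],
  [0.1,0,0.4,0,0,0,0],
  [0.1,0,0.5,0,0,0,0],
  [0.1,0,0.5,0,0,0,0],
])

```text
t: 43.55
position: [0.4551, -0.0832, 0.0398]
tcp_rot: [-0.0, 0.738, 0.675, -0.0]
ft_force: [0.0, -0.8, 0.3]
width: 0.0562
```

>>> carry_out([
  [0,0,0,0,0,0,0.85],
  [0,0,0,0,0,0,0.85],
  [0,0,0,0,0,0,0.85],
  [0,0,-4,0,0,0,0.85],
  [0,0,-9,0,0,0,0.85],
])

```text
t: 44.05
position: [0.4535, -0.0827, 0.1293]
tcp_rot: [-0.003, 0.738, 0.675, -0.001]
ft_force: [0.3, -0.9, 0.3]
width: 0.0727
```

>>> carry_out([
  [0,0,-3,0,0,0,0.85],
  [-5,0,-4,0,0,0,0.85],
  [-10,0,-4,0,0,0,0.85],
  [-15,0,-4,0,0,0,0.85],
  [-20,0,-4,0,0,0,0.85],
])

```text
t: 44.55
position: [0.4358, -0.2828, 0.1692]
tcp_rot: [-0.003, 0.738, 0.675, -0.001]
ft_force: [1.1, -0.2, -0.6]
width: 0.0723
```

>>> carry_out([
  [0,0,0,0,0,0,0.85],
  [0,0,0,0,0,0,0.85],
])

```text
t: 44.75
position: [0.4353, -0.2836, 0.1688]
tcp_rot: [-0.003, 0.738, 0.674, -0.001]
ft_force: [0.5, -0.3, -0.7]
width: 0.0727
```

```bash
python3 - <<'E'
from det import *
P={n:bot.snapshot(n) for n in("scene","top")}
save(P["scene"],"e1.png"); save(P["top"],"e2.png")
det("candle lotion vase case book clock dish plant",P)
print(bot.read_state()["t"],bot.read_state()["position"])
E
```

```text
candle scene 0.84 ztop0.0966 rect [ 332.5 -129.5] [55.1 54.5] 10.9
candle scene 0.66 ztop0.1049 rect [451.4 -83.3] [56.4 55.1] 15.3
candle top 0.68 ztop0.0964 rect [ 330.8 -132. ] [55.8 52.3] 65.0
candle top 0.5 ztop0.0961 rect [747.2 110.7] [32.1 37.2] 19.9
candle top 0.49 ztop0.1049 rect [450.7 -85.6] [53.5 54.1] 46.3
lotion scene 0.93 ztop0.1216 rect [463.5  50.9] [29.9 27. ] 34.2
lotion top 0.69 ztop0.1216 rect [463.5  48.5] [25.1 25. ] 1.7
lotion top 0.5 ztop0.1050 rect [449.9 -86.4] [51.3 54.1] 46.2
vase scene 0.6 ztop0.1184 rect [457.7 -16.2] [30.2 27. ] 73.4
vase top 0.78 ztop0.1180 rect [456.9 -17.9] [26.6 29. ] 47.1
case scene 0.89 ztop0.0374 rect [229.7 280.9] [ 51.4 156.9] 15.1
case top 0.85 ztop0.0363 rect [709.3 390.3] [ 50.9 156.7] 11.8
case top 0.65 ztop0.0625 rect [471.1 355.3] [ 51.4 158. ] 79.4
case top 0.56 ztop0.0365 rect [227.6 275.5] [ 49.4 153.7] 15.4
book scene 0.66 ztop0.0295 rect [472.3 359.7] [137.6 203.8] 79.7
book top 0.74 ztop0.0289 rect [471.1 355.7] [138.6 200.9] 80.2
clock scene 0.84 ztop0.0975 rect [752.5 114.4] [33.6 38.5] 15.6
clock scene 0.61 ztop0.1183 rect [457.2 -13.9] [24.7 28.5] 79.7
clock top 0.9 ztop0.0966 rect [747.9 108.7] [32.1 33.1] 19.9
clock top 0.55 ztop0.1050 rect [450.7 -85.6] [53.5 54.1] 46.3
dish scene 0.88 ztop0.0252 rect [ 764.4 -110.7] [93.  91.7] 78.0
dish scene 0.42 ztop0.0962 rect [751.  116.5] [36.9 43.5] 16.5
dish top 0.83 ztop0.0247 rect [ 764.  -116.4] [90.5 90.9] 0.4
dish top 0.39 ztop0.0174 rect [ 483.3 -345.5] [161.6 310.1] 89.2
plant scene 0.68 ztop0.1023 rect [727.4 226. ] [39.4 38.4] 62.5
plant top 0.78 ztop0.0996 rect [723.3 218.8] [43.9 38.7] 65.2
45.65 [ 0.43577233 -0.28284302  0.16921368]
```

View pics/e1.png

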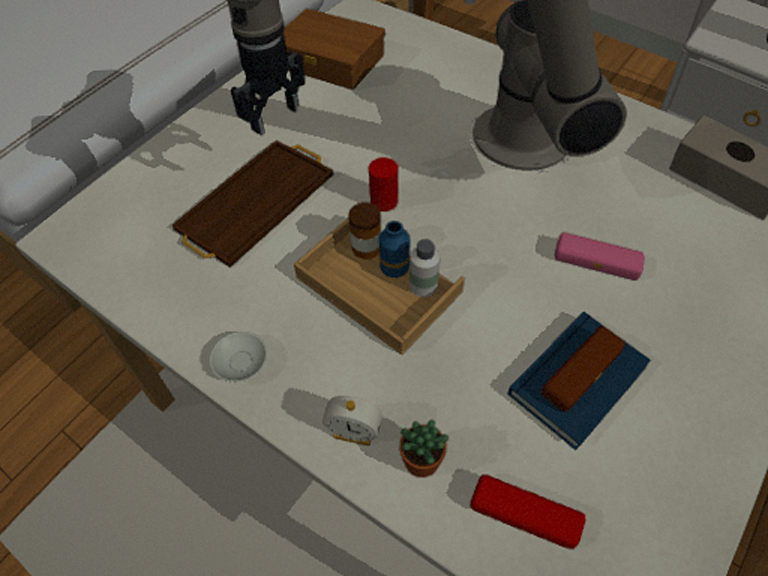

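View pics/e2.png

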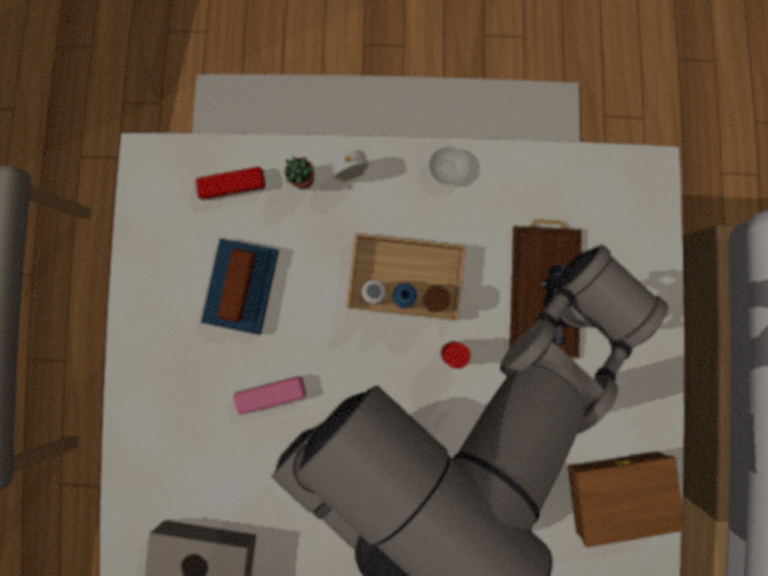

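All three stand in the caddy: candle (366,230), vase (395,250), lotion (424,268), the same pixels as at the start. The case lies centred on the book at (585,368), and the bystanders and look-alikes haven't moved. The gripper hangs free above the tray, so I'm handing in.

```bash
python3 -c "
from workcell import bot
print(bot.finish_job())"
```

```text
the job is handed in; nothing more can be done
None
```

I stood the candle, vase and lotion on the tray, laid the spectacles case on the book, put the three back where they started, and handed the job in at about 46 s. `finish_job` gives no verdict, so the results below come from my own camera checks.

**Last checks, both cameras:**
- **Candle, lotion and vase:** upright and about 1 to 3 mm from their first measured places, against a 15 mm limit.
- **Case:** right way up, centred on the book to about 1 mm and within 1° of its length in the top view. In the last scene view the network did not report the case on the book. Two earlier scene readings put it 2 mm from the centre and 1 to 2.5° off.
- **Clock, dish and plant:** unmoved, within measuring noise of about 3 mm.
- **Gripper:** clear of everything, with wrist force near zero.

**What went wrong or disagreed:**
- **Reported tool tip:** the fingers really end about 26 mm (shut) to 33 mm (65 mm open) short of the reported TCP. I confirmed this by touching the caddy floor.
- **First grips:** because of that offset, I carried the three to the tray holding them only by their tops. The grips held.
- **First grasp of the case:** it slipped off and pushed the case about 6 mm. I measured again and the second grasp held.
- **Cameras:** the two views disagree by up to about 5 mm in y, so I used their mean.
- **Retreat from the book:** one move came closer to the plant than I meant, passing about 8 cm above it without touching.

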